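# Close up the ball-packing model

## Task

Get the ball-packing model ready for class: turn the brass clamp nut by hand to swing its red strap open, then put every coloured ball from the rack into a well of the grey base, and only then lower the blue top plate, kept level, over the two guide pins until it is fully home on their shoulders, with its slot over the aluminium block. Finally turn the clamp back so that its strap points straight across the plate, and slide the tip of the locating pin along the slot until it drops right down into the unmarked hole; leave the beaker, bottle and jar alone.

Things in the scene. Friction and masses are not known exactly. Their poses are not given: they have to be found in the camera images.
- base: Fixed grey base of a ball-packing model, a slab 150 x 310 x 25 mm (x, y, z); origin at the centre of its underside, z up, y along its length. On its centre line (x = 0): wells at y = -80, -26, 28 mm, 24 mm wide; an aluminium block at y = about 90 mm; two steel guide pins at y = 142 and -142 mm. The clamp post stands at x = -58, y = 105 mm.
- block (a point): Point on top of the fixed aluminium block (44 x 50 mm) at base x = 0, y = 90 mm, 73 mm above the base's underside. The block has one blind hole in its top, 17 mm wide with a small chamfer, 30 mm deep, at base x = 0. The hole's place is not reported: its centre lies anywhere from 10 mm to either side of this point along the base's y.
- well0 (a point): Centre of the mouth of the well at base y = -80 mm, at the slab's top (25 mm above its underside). A 50 mm ball sitting in a well has its centre about 22 mm above this point.
- well1 (a point): The same for the well at base y = -26 mm.
- well2 (a point): The same for the well at base y = 28 mm.
- pin_a (a point): Axis of the guide pin at base y = +142 mm, at its shoulder (top of a collar 26 mm wide, 75 mm above the base's underside), where the top plate's underside comes to rest. Above the shoulder the pin is 15 mm in diameter and 34 mm long, its last 12 mm tapering to 6 mm.
- pin_b (a point): The same for the guide pin at base y = -142 mm.
- clamp (a joint): Angle of the clamp, rad, 0 to 1.6: a captive nut with a red strap (24 mm wide, 10 mm thick, reaching 34 mm from the axis) fixed under it, turning together about the vertical. At 0 the strap points along the base's +x, over the plate's edge (clamped); it grows counter-clockwise from above; at 1.57 the strap points along the base's +y, clear of the plate (open). Friction 0.06 N m, stays put.
- nut (a point): On the axis of the clamp's brass hex nut (30 mm across flats, 34 mm tall, standing on the strap), 13 mm below the nut's top, 21 mm above its foot and 120 mm above the base's underside. One pair of the nut's flats is parallel to the strap.
- plate: Loose blue top plate, 80 x 312 x 12 mm (x, y, z), about 0.4 kg; origin at the centre of its underside, z up. Holes 18 mm wide at y = 142 and -142 mm; a slot 20 mm wide (x), 36 mm long (y) at y = 90 mm. It goes on with its y axis along the base's +y, slot over the aluminium block. When home its underside is 75 mm above the base's underside.
- handle (a point): Point to grip in the black handle block on the plate (24 mm wide in x, 70 mm long in y, 45 mm tall): x = 0, y = -4 mm, 40 mm above the plate's underside; the handle's top is 17 mm higher.
- bush_a (a point): Centre of the plate's hole at plate y = +142 mm, at the underside; it belongs on point pin_a.
- bush_b (a point): Centre of the plate's hole at plate y = -142 mm, at the underside; it belongs on point pin_b.
- locpin: Locating pin, 95 mm long, z along its axis, origin at its lower tip: a steel shank 14 mm in diameter and 60 mm long with a 3 mm chamfer at the tip, and on it an orange cylindrical head 26 mm in diameter and 35 mm tall. It starts upright in a fixed wooden stand (50 x 50 x 40 mm), its tip 35 mm deep in it.
- tip (a point): Lower tip of the locating pin. Standing on the aluminium block outside the hole it is 73 mm above the base's underside, and at the bottom of the blind hole 43 mm.
- head (a point): Middle of the locating pin's orange head, 77.5 mm above the tip.
- beaker: Bystander: glass beaker 70 mm wide, 90 mm tall; origin at the centre of its underside.
- washbottle: Bystander: white bottle with a red cap, 64 mm wide, 170 mm tall; origin at the centre of its underside.
- jar: Bystander: amber jar with a black cap, 60 mm wide, 90 mm tall; origin at the centre of its underside.
- rack: Fixed wooden rack, 70 x 210 x 20 mm, origin at the centre of its underside, y along its length, with three shallow round dimples at y = -65, 0 and 65 mm in which the balls start.
- ball0: Red plastic ball, 50 mm in diameter, 60 g; origin at its centre. Starts in a dimple of the wooden rack; not there in every run (then None).
- ball1: Yellow plastic ball, 50 mm in diameter, 60 g; origin at its centre. Starts in a dimple of the wooden rack; not there in every run (then None).
- ball2: Green plastic ball, 50 mm in diameter, 60 g; origin at its centre. Starts in a dimple of the wooden rack; not there in every run (then None).

How it is judged:
By the outcome, as a careful person would: the job done as asked, in the order asked, and still so for the second after the job is handed in, with the robot touching nothing.
Of ball0, ball1, ball2 only 2 to 3 are there at a start; the rules pass over those that are not, and their reading is None.
At some moment in a run one of plate may be knocked a few centimetres aside while the robot is not near it.
It also fails if it takes over 210 s, if anything falls off the work surface, if the arm or the gripper's body presses on something with over 40 N, if the wrist force passes 120 N, or if a joint passes its speed limit or range.

## Robot

A 6-joint arm with a two-finger parallel gripper is mounted at the origin on the work surface. World frame = base frame: x ahead of the robot, y to its left, z up, the work surface at z = 0. Lengths are in mm, angles in degrees, forces in N, time in s.
With the tool pointing down it reaches from about 350 to 850 mm from the base axis. Payload 8.1 kg.
Tool frame: the origin (TCP) lies between the finger pads; the fingertips stand 17 mm ahead of it and the grasp point (between the pads) lies 2 mm behind it; z points along the fingers, y is the line along which they close (so a half turn about z gives the same grasp; the last joint's range is limited). The gripper opens to 85 mm and grips with 20 to 120 N. Pads are 22 mm wide; open, the fingers measure 114 mm over their backs; the gripper's body (76 mm by 85 mm) begins 54 mm behind the grasp point. The pads swing forward as they close: fully open they stand 13 mm farther back than shut.
Start: joints at [-76.341, 7.471, 85.268, -0, 87.261, -4.893], TCP at [190.923, -568.818, 248.292] pointing down, gripper open.
Joint ranges: [-169.43, 169.43], [-51.17, 129.36], [1.28, 143.12], [-76.62, 256.62], [0, 156.53], [-152.29, 152.29]. Speed limits (degrees/s): [136.94, 136.94, 159.86, 180, 180, 180].

## Interface

Orientations are given as [roll, pitch, yaw] about the fixed x, y, z axes, in that order (R = Rz(yaw) Ry(pitch) Rx(roll)).
In Python, from bench import sense, snapshot, hand_in, trace, place_of gives the robot as it stands.
- The arm moves only by the shell command python3 -m handwheel 'ROWS' [FORCE]. ROWS is JSON, a list of rows, each a list of 7 numbers: the opening, from -1 (shut) to 1 (fully open), then the shift along the tool's x, y, z in cm, then the turn, a rotation vector about the tool's x, y, z in rad. A call has 1 to 12 rows; each row shifts and turns the commanded pose from where the row before left it, along the tool's axes as they then stand; what a row does not reach is not made up. A row lasts 1/12 s, in which the tool goes at most 41.7 mm and 7.16 degrees, less where a joint would pass 70% of its speed; a pose out of reach is approached as far as the arm can. A call with a gripper value outside its range is refused whole. The fingers move at their own pace and stop on an object; FORCE is the grip in N (left out, the last holds). Time passes only in rows, so rows that do not move let the fingers close. It gives the time, the measured TCP pose, the force, the opening and the grip force at its end, in the units of the state.
- sense(): the state, without advancing time (a new reading comes with each control period).
- snapshot(name): name is "scene" or "top"; returns a dict with "image" (384x512x3 uint8, red, green, blue), "intrinsics" (3x3 intrinsics, pixels), "R" (3x3) and "t" (3): a world point X has camera coordinates R X + t. Camera axes: x right, y down, z forward; pixel columns grow to the right and rows downward; lengths in mm; the calibration is good to about 2 mm. A picture is of the moment at which its call begins. There is no depth.
- hand_in(): hands the job in; it is judged then, once.
Trained networks look in a picture, given as the dict that the camera call returned (one of the last four; its "shot" number tells which), for a name from the list of things; names that differ only in an ending like _2 or _b are one class to them, and where a whole thing is asked for, a point or a joint stands for the part that bears it (a point fixed in the world has none). Each returns a list of dicts, best first, with "conf" (0 to 1); they miss things now and then, are a little off and sometimes report something else, mostly with a low value. They report only what shows in the picture. A call takes as long as a camera call.
- trace(picture, query): "pixels" (384x512 bool, what is visible of it).
- place_of(picture, query): "location" ([x, y, z] in mm, in world coordinates, good to about 4 mm: a listed point, or the origin of a listed thing).
The state is a dict: "time": time; "joint_pos": joint angles; "qd": joint speeds; "joint_efforts": joint torques, N m; "tool_pos": TCP position; "tcp_rot": TCP orientation; "ft_force": force on the tool from outside, world axes, zero at the start; "wrist_torque": the same for the moment, N m; "finger_gap": finger opening in mm; "grip_force": force on a finger pad.
Only numpy, scipy, OpenCV 4.12 (cv2) and the standard library are available. Lean on these libraries where they do the work, as an engineer would, in place of code of your own. Each camera call takes 0.05 s, during which the arm holds its last target. There are 200 camera calls.

## Working session

There is one attempt and no reset: what is moved stays moved. The work goes in short steps, Python scripts to look and compute and a shell command to move; the robot and the scene stay as the last step left them, time stands still between calls to the robot, and variables do not carry over. Pictures are saved under pics/ and viewed, at most 16 in all, crops included, and the job is handed in when it is done.

```bash
ls; mkdir -p pics
cat > h.py <<'E'
import numpy as np, cv2
from bench import sense, snapshot, trace, place_of
def save(p,name,crop=None,s=1):
    im=p["image"][:,:,::-1]
    if crop: r0,r1,c0,c1=crop; im=im[r0:r1,c0:c1]
    cv2.imwrite("pics/"+name,cv2.resize(im,None,fx=s,fy=s,interpolation=cv2.INTER_CUBIC))
def proj(p,X):
    c=np.array(p["R"])@np.array(X,float)+np.array(p["t"]); q=np.array(p["intrinsics"])@c; return q[:2]/q[2]
def ray(p,u,v,z):
    K=np.array(p["intrinsics"]);R=np.array(p["R"]);t=np.array(p["t"])
    d=R.T@np.linalg.inv(K)@[u,v,1]; c=-R.T@t
    return c+d*(z-c[2])/d[2]
E
python3 - <<'E'
from h import *
print(sense())
a=snapshot("scene");b=snapshot("top")
im=np.vstack([a["image"],b["image"]])
save(a,"s0.png",s=1.5);save(b,"t0.png",s=1.5)
for p,n in((a,'scene'),(b,'top')):
    print(n,-np.array(p["R"]).T@p["t"],p["intrinsics"][0][0])
    for q in "base block well0 well1 well2 pin_a pin_b nut plate handle bush_a bush_b head tip beaker washbottle jar rack ball0 ball1 ball2".split():
        print(q,[(np.round(d["location"],0).tolist(),round(d["conf"],2)) for d in place_of(p,q)[:2]])
E
```

```text
pics
{'time': 0.0, 'joint_pos': array([-7.63404452e+01,  7.51344478e+00,  8.53307866e+01,  1.72581105e-05,
        8.72619130e+01, -4.89530743e+00]), 'qd': array([-0.00954469,  0.02449297, -0.08190615, -0.02919777,  0.00630941,
       -0.03060908]), 'joint_efforts': array([ 3.31282527e-04, -5.69402075e+01, -5.00544691e+01,  7.36151355e-05,
        1.49018818e-02,  1.55129818e-06]), 'tool_pos': array([ 190.80108684, -568.2959405 ,  247.24730283]), 'tcp_rot': array([-1.79894244e+02, -9.07503853e-03,  1.85548531e+01]), 'ft_force': array([-0.16287327,  0.12138596,  0.11587428]), 'wrist_torque': array([-0.03735372, -0.003297  , -0.02056472]), 'grip_force': 0.0, 'finger_gap': 85.11556212728274}
scene [1045.90708997  529.28334396  693.42813651] 356.03574561651965
base [([593.0, 178.0, -0.0], 0.77), ([593.0, -386.0, 1.0], 0.4)]
block [([579.0, 269.0, 73.0], 0.73)]
well0 [([602.0, 97.0, 24.0], 0.86), ([592.0, 204.0, 23.0], 0.85)]
well1 [([602.0, 97.0, 24.0], 0.86), ([592.0, 204.0, 23.0], 0.85)]
well2 [([602.0, 97.0, 24.0], 0.86), ([592.0, 204.0, 23.0], 0.85)]
pin_a [([609.0, 37.0, 74.0], 0.77
[... 1394 characters left out ...]
, 3.0], 0.76), ([593.0, 177.0, -6.0], 0.65)]
handle [([612.0, -247.0, 38.0], 0.6)]
bush_a [([631.0, -108.0, 4.0], 0.98), ([593.0, -387.0, 3.0], 0.64)]
bush_b [([631.0, -108.0, 4.0], 0.98), ([593.0, -387.0, 3.0], 0.64)]
head [([426.0, 157.0, 81.0], 0.43)]
tip [([429.0, 153.0, 4.0], 0.5), ([594.0, 150.0, 28.0], 0.3)]
beaker [([764.0, 201.0, -0.0], 0.59)]
washbottle [([775.0, -27.0, -1.0], 0.56)]
jar [([777.0, -174.0, -0.0], 0.73)]
rack [([454.0, -93.0, -5.0], 0.92), ([422.0, 155.0, 9.0], 0.6)]
ball0 [([454.0, -162.0, 41.0], 0.66), ([458.0, -95.0, 43.0], 0.58)]
ball1 [([454.0, -162.0, 41.0], 0.66), ([458.0, -95.0, 43.0], 0.58)]
ball2 [([454.0, -162.0, 41.0], 0.66), ([458.0, -95.0, 43.0], 0.58)]
```

View pics/t0.png

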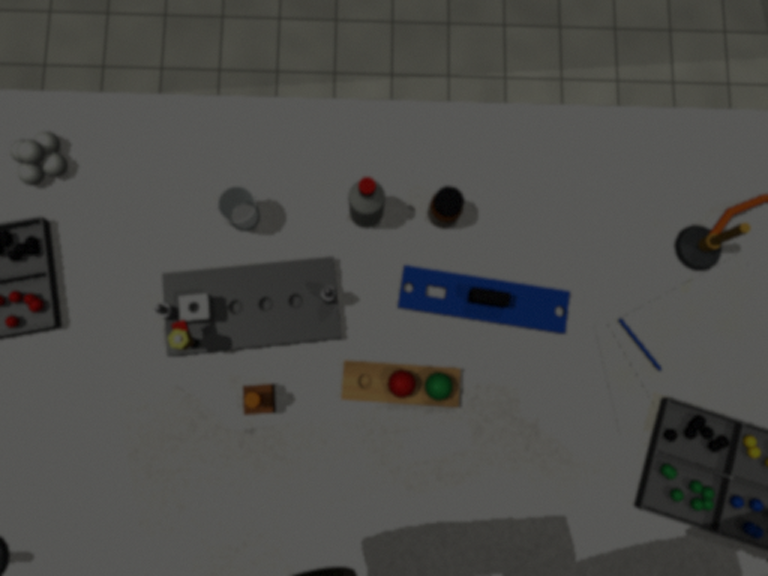

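View pics/s0.png

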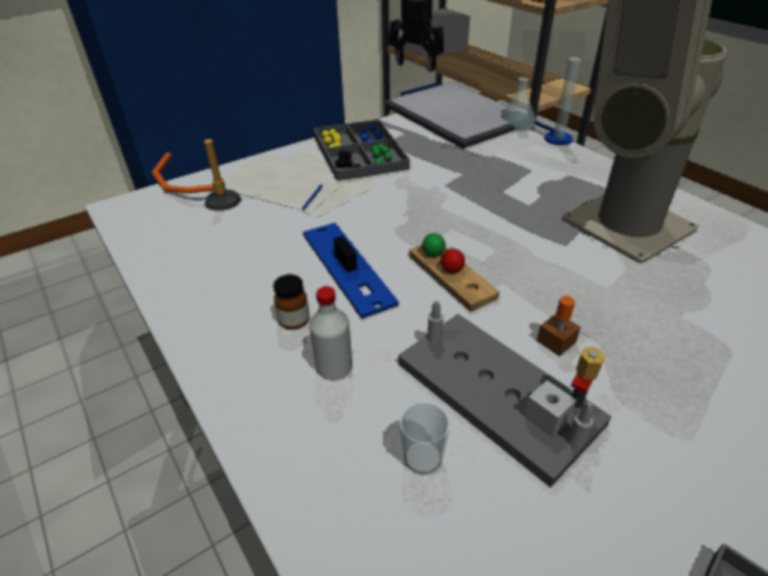

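The top picture shows the base at left, with the block hole at about (193,306) and the wells at (235,307), (265,303) and (295,299). The nut is at (178,338) with the red strap toward +x. The plate is at (483,298) with its slot on the +y side. Only the red and green balls are in the rack; there is no yellow one. The scene picture agrees. Next I'll refine the poses with a crop.

Run:
```python
from h import *
b=snapshot("top"); print(sense()["time"])
save(b,"t1.png",(165,245,95,240),5)
g=cv2.cvtColor(b["image"],cv2.COLOR_RGB2HSV)
h,s,v=[g[:,:,i].astype(int) for i in range(3)]
blue=((h>105)&(h<125)&(s>120)).astype(np.uint8)
n,l,st,c=cv2.connectedComponentsWithStats(blue)
for i in range(1,n):
    if st[i][4]>400:
        m=(l==i).astype(np.uint8); cn=cv2.findContours(m,0,2)[0][0]
        r=cv2.minAreaRect(cn); bx=cv2.boxPoints(r)
        print("plate px",r,[np.round(ray(b,*q,12)[:2],1).tolist() for q in bx])
# expected pixel of guess base features
c0=np.array([592.5,179.5]);a=np.radians(6.6);ex=np.array([np.cos(a),np.sin(a)]);ey=np.array([-np.sin(a),np.cos(a)])
for n,x,y,z in [("wA",0,28,25),("w1",0,-26,25),("w0",0,-80,25),("pa",0,142,109),("pb",0,-142,109),("nuttop",-58,105,133),("block",0,90,73),("c1",-75,-155,25),("c2",75,-155,25),("c3",75,155,25),("c4",-75,155,25)]:
    p=proj(b,[*(c0+x*ex+y*ey),z]); print(n,np.round((p-[95,165])*5,0))
```

```text
2.25
plate px ((322.5919189453125, 199.25135803222656), (111.98113250732422, 27.865312576293945), 8.972625732421875) [[593.8, -88.8], [671.0, -100.1], [627.5, -408.9], [550.5, -394.5]]
wA [304. 192.]
w1 [405. 183.]
w0 [504. 173.]
pa [ 44. 193.]
pb [610. 139.]
nuttop [112. 298.]
block [167. 192.]
c1 [655. 297.]
c2 [630.  25.]
c3 [60. 79.]
c4 [ 74. 355.]
```

View pics/t1.png

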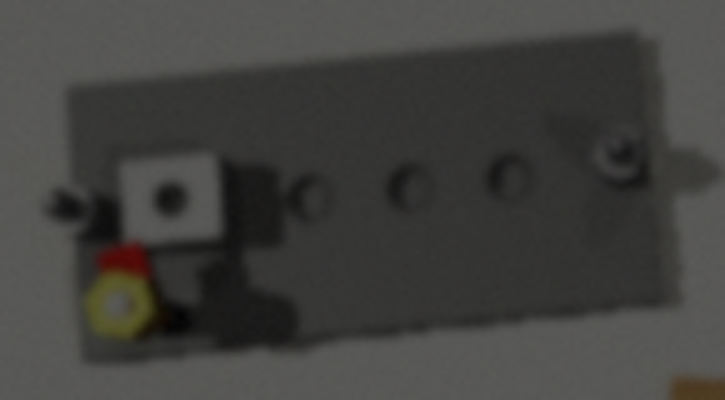

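The crop shows the wells at about (308,198), (408,188) and (508,178), the block hole at (172,200) and the nut top at (121,303), so the base guess is within about 2 mm. The hex doesn't look square to the base, so I'll fit the strap and nut angle.

```bash
cat >> h.py <<'E'
B=np.array([590.5,177.5]);YAW=6.7
def bw(x,y,z=0):
    a=np.radians(YAW);return np.array([B[0]+x*np.cos(a)-y*np.sin(a),B[1]+x*np.sin(a)+y*np.cos(a),z])
def redmask(p):
    g=cv2.cvtColor(p["image"],cv2.COLOR_RGB2HSV).astype(int)
    return ((g[:,:,0]<8)|(g[:,:,0]>172))&(g[:,:,1]>130)&(g[:,:,2]>40)
def yelmask(p):
    g=cv2.cvtColor(p["image"],cv2.COLOR_RGB2HSV).astype(int)
    return (g[:,:,0]>18)&(g[:,:,0]<34)&(g[:,:,1]>80)
def clampfit(p):
    c=bw(-58,105); S=6; best=[]
    q=proj(p,[c[0],c[1],110]); r0,c0=int(q[1])-25,int(q[0])-25
    R=redmask(p)[r0:r0+50,c0:c0+50];Y=yelmask(p)[r0:r0+50,c0:c0+50]
    def rend(pts):
        m=np.zeros((50*S,50*S),np.uint8); cv2.fillConvexPoly(m,cv2.convexHull(np.round(np.array([(proj(p,k)-[c0-.5,r0-.5])*S for k in pts])).astype(np.int32)),1); return m
    def one(d,dx,dy):
        a=np.radians(YAW+d);e=np.array([np.cos(a),np.sin(a)]);f=np.array([-e[1],e[0]]);cc=c[:2]+[dx,dy]
        st=[[*(cc+u*e+v*f),z] for u in(0,34) for v in(-12,12) for z in(89,99)]
        nu=[[*(cc+17.32*(np.cos(t)*e+np.sin(t)*f)),z] for t in np.radians(30+60*np.arange(6)) for z in(99,133)]
        n=rend(nu);s=rend(st)*(1-n)
        n,s=[cv2.resize(k.astype(np.float32),(50,50),interpolation=cv2.INTER_AREA) for k in(n,s)]
        return float(((n-Y)**2).sum()+((s-R)**2).sum())
    res=[(one(d,dx,dy),d,dx,dy) for d in range(-12,100,4) for dx in(-4,-2,0,2,4) for dy in(-4,-2,0,2,4)]
    return sorted(res)[:6],int(R.sum()),int(Y.sum())
E
python3 - <<'E'
from h import *
b=snapshot("top");print("top",*clampfit(b))
a=snapshot("scene");print("scene",*clampfit(a))
q=proj(b,bw(-58,105,120)).astype(int)
i1=cv2.resize(b["image"][q[1]-22:q[1]+22,q[0]-22:q[0]+22],(396,396),interpolation=cv2.INTER_CUBIC)
q=proj(a,bw(-58,105,120)).astype(int)
i2=cv2.resize(a["image"][q[1]-22:q[1]+22,q[0]-22:q[0]+22],(396,396),interpolation=cv2.INTER_CUBIC)
cv2.imwrite("pics/n1.png",cv2.convertScaleAbs(np.hstack([i1,i2])[:,:,::-1],alpha=1.5))
E
```

```text
top [(60.72222137451172, 12, 0, 2), (61.48302459716797, 8, 0, 2), (63.75463104248047, 16, 0, 0), (63.77237319946289, 12, 0, 0), (64.14737701416016, 4, 0, 2), (66.35725402832031, 16, 0, 2)] 51 140
scene [(98.20679473876953, 16, 2, 0), (99.4043197631836, 12, 2, 0), (102.49229431152344, 20, 2, 0), (102.72685241699219, 8, 2, 0), (105.37113952636719, 12, 2, 2), (105.44444274902344, 8, 2, 2)] 98 244
```

View pics/n1.png

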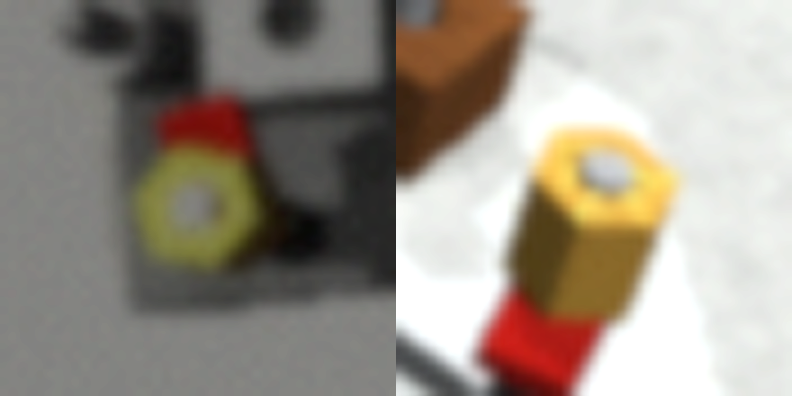

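Left picture: the strap's far edge runs from (160,120) to (235,95), so the strap sits about 12° past clamped, and the fit agrees. I'll grip the nut at tool yaw about 18.7°, which is nearly the current yaw, and turn it to 96.7°.

```bash
cat >> h.py <<'E'
def to(x,y,z,yaw=None):
    s=sense();p=s["tool_pos"];w=s["tcp_rot"][2];a=np.radians(w);d=np.array([x,y,z])-p
    print("shift cm [%.2f %.2f %.2f]"%((d[0]*np.cos(a)+d[1]*np.sin(a))/10,(d[0]*np.sin(a)-d[1]*np.cos(a))/10,-d[2]/10), "turn z rad %.3f"%(0 if yaw is None else -np.radians((yaw-w+180)%360-180)),"t=%.1f rot"%s["time"],np.round(s["tcp_rot"],1),np.round(p,1),"F",np.round(s["ft_force"],1),"gap %.1f"%s["finger_gap"])
E
python3 -m handwheel '[[1,2.2,-2.65,0,0,0,0],[1,2.2,-2.65,0,0,0,0],[1,2.2,-2.65,0,0,0,0],[1,2.2,-2.65,0,0,0,0],[1,2.2,-2.65,0,0,0,0],[1,2.2,-2.65,0,0,0,0],[1,2.2,-2.65,0,0,0,0],[1,2.2,-2.65,0,0,0,0],[1,2.2,-2.65,0,0,0,0],[1,2.2,-2.65,0,0,0,0],[1,2.2,-2.65,0,0,0,0],[1,2.2,-2.65,0,0,0,0]]' 60
python3 -m handwheel '[[1,2.2,-2.65,0,0,0,0],[1,2.2,-2.65,0,0,0,0],[1,2.2,-2.65,0,0,0,0],[1,2.2,-2.65,0,0,0,0],[1,2.2,-2.65,0,0,0,0],[1,2.2,-2.65,0,0,0,0],[1,2.2,-2.65,0,0,0,0],[1,2.2,-2.65,0,0,0,0],[1,2.2,-2.65,0,0,0,0],[1,2.2,-2.65,0,0,0,0],[1,2.2,-2.65,0,0,0,0],[1,2.2,-2.65,0,0,0,0]]'
python3 -c "
from h import *
to(521.5,275.5,118,18.7)"
```

```text
time: 3.35
tool_pos: [340.3, -181.9, 248.6]
tcp_rot: [180.0, -0.0, 18.5]
ft_force: [0.6, 0.1, -1.0]
finger_gap: 85.6
grip_force: 0.0
time: 4.35
tool_pos: [489.5, 204.0, 248.4]
tcp_rot: [180.0, -0.0, 18.6]
ft_force: [1.1, -0.9, 0.4]
finger_gap: 85.2
grip_force: 0.0
shift cm [5.31 -5.75 13.04] turn z rad -0.002 t=4.3 rot [180.   -0.   18.6] [489.5 204.  248.4] F [ 1.1 -0.9  0.4] gap 85.2
```

```bash
python3 -m handwheel '[[1,2.6,-2.85,1,0,0,0],[1,2.7,-2.9,2,0,0,0],[1,0,0,3,0,0,0],[1,0,0,3,0,0,0],[1,0,0,2,0,0,0],[1,0,0,1.2,0,0,0],[1,0,0,0.8,0,0,0],[1,0,0,0,0,0,0],[1,0,0,0,0,0,0]]'
python3 -c "
from h import *
to(521.5,275.5,118,18.7)
a=snapshot('top');save(a,'n2.png',(150,280,60,190),4.5)
a=snapshot('scene');save(a,'n3.png',(190,340,330,450),4)"
cd pics; python3 -c "
import cv2,numpy as np
a=cv2.imread('n2.png');b=cv2.imread('n3.png');h=min(a.shape[0],b.shape[0],585)
a=a[:h,:400] if 0 else cv2.resize(a,(400,400));b=cv2.resize(b,(320,400))
cv2.imwrite('n4.png',np.hstack([a,b]))"
```

```text
time: 5.1
tool_pos: [520.7, 271.4, 120.6]
tcp_rot: [-180.0, -0.1, 18.5]
ft_force: [0.3, -0.2, 0.8]
finger_gap: 85.5
grip_force: 0.0
shift cm [0.21 -0.37 0.26] turn z rad -0.003 t=5.1 rot [-1.80e+02 -1.00e-01  1.85e+01] [520.7 271.4 120.6] F [ 0.3 -0.2  0.8] gap 85.5
```

View pics/n4.png

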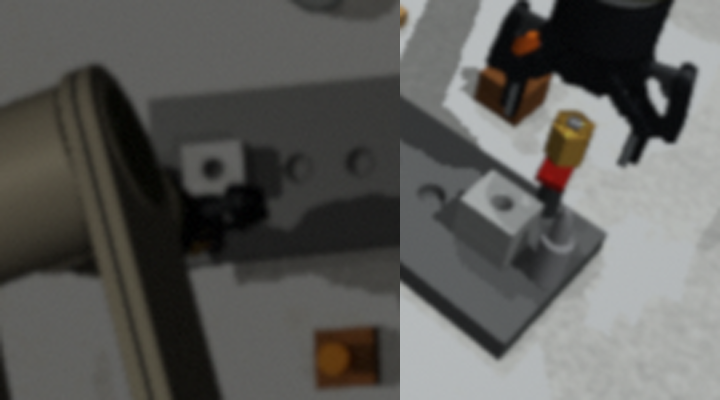

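In the right half the nut, at (570,140), sits between the two open fingers, at (515,90) and (640,150). I'll make the small correction and close.

```bash
python3 -m handwheel '[[1,0.2,-0.37,0.25,0,0,0],[-0.3,0,0,0,0,0,0],[-0.6,0,0,0,0,0,0],[-1,0,0,0,0,0,0],[-1,0,0,0,0,0,0],[-1,0,0,0,0,0,0],[-1,0,0,0,0,0,0],[-1,0,0,0,0,0,0],[-1,0,0,0,0,0,0]]' 50
python3 -c "
from h import *
to(521.5,275.5,118,96.7);print(sense()['wrist_torque'])"
```

```text
time: 5.95
tool_pos: [521.0, 274.5, 117.5]
tcp_rot: [179.9, 0.0, 18.5]
ft_force: [-2.1, -5.7, 3.4]
finger_gap: 29.3
grip_force: 50.2
shift cm [0.08 -0.08 -0.05] turn z rad -1.364 t=6.0 rot [179.9   0.   18.5] [521.  274.5 117.5] F [-2.1 -5.7  3.4] gap 29.3
[-0.71939907  0.2225853   0.03716562]
```

```bash
python3 -m handwheel '[[-1,0,0,0,0,0,-0.1],[-1,0,0,0,0,0,-0.1],[-1,0,0,0,0,0,-0.1],[-1,0,0,0,0,0,-0.1],[-1,0,0,0,0,0,-0.1],[-1,0,0,0,0,0,-0.1],[-1,0,0,0,0,0,-0.1],[-1,0,0,0,0,0,-0.1],[-1,0,0,0,0,0,-0.1]]'
python3 -m handwheel '[[-1,0,0,0,0,0,-0.1],[-1,0,0,0,0,0,-0.1],[-1,0,0,0,0,0,-0.1],[-1,0,0,0,0,0,-0.1],[-1,0,0,0,0,0,-0.06],[-1,0,0,0,0,0,0]]'
python3 -c "
from h import *
to(521.5,275.5,118,96.7);print(sense()['wrist_torque'])"
```

```text
time: 6.7
tool_pos: [521.4, 274.1, 117.5]
tcp_rot: [179.9, 0.1, 70.4]
ft_force: [1.7, -5.9, 2.8]
finger_gap: 29.4
grip_force: 49.8
time: 7.2
tool_pos: [521.6, 274.1, 117.5]
tcp_rot: [179.9, 0.1, 96.7]
ft_force: [1.9, -7.1, 2.6]
finger_gap: 29.3
grip_force: 50.0
shift cm [0.14 0.00 -0.05] turn z rad -0.000 t=7.2 rot [1.799e+02 1.000e-01 9.670e+01] [521.6 274.1 117.5] F [ 1.9 -7.1  2.6] gap 29.3
[-0.92559891 -0.1519701   0.0311181 ]
```

```bash
python3 -m handwheel '[[0.2,0,0,0,0,0,0],[0.2,0,0,0,0,0,0],[0.2,0,0,0,0,0,0],[0.2,0,0,-2,0,0,0],[0.2,0,0,-3,0,0,0],[0.2,0,0,-3,0,0,0],[0.2,0,0,-3,0,0,0],[0.6,-3,0,-1,0,0,0],[0.6,-3.5,0,0,0,0,0],[0.6,-3.5,0,0,0,0,0],[0.6,-3.5,0,0,0,0,0]]'
python3 - <<'E'
from h import *
b=snapshot("top");a=snapshot("scene")
for n,p in(("top",b),("scene",a)):
    g=cv2.cvtColor(p["image"],cv2.COLOR_RGB2HSV).astype(int);h,s,v=g[:,:,0],g[:,:,1],g[:,:,2]
    for nm,m in(("red",redmask(p)),("green",(h>45)&(h<80)&(s>100)&(v>30))):
        N,l,st,c=cv2.connectedComponentsWithStats(m.astype(np.uint8))
        for i in range(1,N):
            if st[i][4]>60:
                bx=st[i];u,w=bx[0]+(bx[2]-1)/2,bx[1]+(bx[3]-1)/2
                print(n,nm,st[i][4],bx[2:4],np.round(ray(p,u,w,43)[:2],1))
to(456,-95,44,87.4)
print("clamp top",clampfit(b)[0][:3]);print("clamp scene",clampfit(a)[0][:3])
E
```

```text
time: 8.12
tool_pos: [536.0, 140.5, 237.6]
tcp_rot: [179.9, -0.0, 96.5]
ft_force: [0.8, -0.6, 0.3]
finger_gap: 67.9
grip_force: 0.0
top red 105 [12 12] [813.1 -28.1]
top red 99 [13 12] [586.2 557.4]
top red 151 [14 15] [ 455.5 -100. ]
top green 195 [17 16] [ 449.8 -159.5]
top green 75 [10 10] [ 310.3 -562.1]
top green 215 [16 19] [ 269.2 -617.9]
scene red 188 [16 15] [460.7 -89.6]
scene red 116 [12 13] [ 718.3 -150.2]
scene red 84 [15 10] [479.1 277.8]
scene green 111 [13 13] [ 304.6 -562.4]
scene green 171 [14 15] [ 456.6 -156.3]
shift cm [-22.20 -10.53 19.32] turn z rad 0.154 t=8.2 rot [1.80e+02 1.00e-01 9.62e+01] [536.6 137.2 237.2] F [0.  1.1 1. ] gap 68.4
clamp top [(144.76234436035156, 84, -4, -2), (147.2908935546875, 88, -2, -2), (147.4591064453125, 80, -4, -2)]
clamp scene [(110.89814758300781, 96, 2, 0), (114.2376480102539, 96, 4, 0), (115.19598388671875, 92, 2, -2)]
```

```bash
python3 -m handwheel '[[1,-3.1,-1.5,0,0,0,0],[1,-3.2,-1.5,0,0,0,0],[1,-3.2,-1.5,0,0,0,0],[1,-3.2,-1.5,0,0,0,0.03],[1,-3.2,-1.5,0,0,0,0.03],[1,-3.2,-1.5,1,0,0,0.03],[1,-3.1,-1.5,3,0,0,0.03],[1,0,0,3,0,0,0.03],[1,0,0,3,0,0,0],[1,0,0,3,0,0,0],[1,0,0,0,0,0,0]]'
python3 -c "
from h import *
to(456.5,-95,44,87.4)
a=snapshot('scene');save(a,'b1.png',(100,230,230,360),4)"
```

```text
time: 9.13
tool_pos: [447.9, -84.5, 103.5]
tcp_rot: [-179.5, -0.2, 87.9]
ft_force: [-0.8, 1.1, -0.4]
finger_gap: 85.3
grip_force: 0.0
shift cm [-1.02 0.90 5.95] turn z rad 0.008 t=9.1 rot [-179.5   -0.2   87.9] [447.9 -84.5 103.5] F [-0.8  1.1 -0.4] gap 85.3
```

View pics/b1.png

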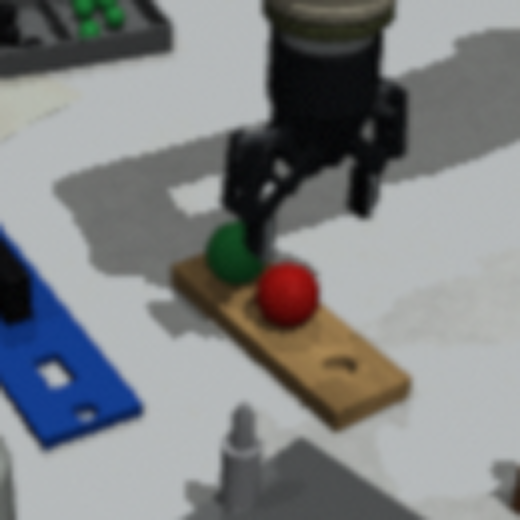

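The red ball, at (288,295), is just in front of and below the open fingers, as expected before the 10 mm shift. I'll shift, descend and grip.

```bash
python3 -m handwheel '[[1,-1.02,0.9,0,0,0,0],[1,0,0,2,0,0,0],[1,0,0,2.5,0,0,0],[1,0,0,1.4,0,0,0],[1,0,0,0,0,0,0],[0,0,0,0,0,0,0],[-0.2,0,0,0,0,0,0],[-0.6,0,0,0,0,0,0],[-1,0,0,0,0,0,0],[-1,0,0,0,0,0,0],[-1,0,0,0,0,0,0],[-1,0,0,0,0,0,0]]' 30
python3 -m handwheel '[[-1,0,0,-1,0,0,0],[-1,0,0,-2,0,0,0],[-1,0,0,-3,0,0,0],[-1,0,0,-3,0,0,-0.04],[-1,0,0,-3,0,0,-0.04],[-1,0,0,-1,0,0,-0.04],[-1,0,0,0,0,0,-0.04]]'
python3 -c "
from h import *
print(bw(0,28,47),bw(0,-80,47),bw(0,-26,47));to(*bw(0,28,45),96.7)"
```

```text
time: 10.18
tool_pos: [458.8, -96.7, 53.0]
tcp_rot: [-179.7, 0.0, 87.9]
ft_force: [-22.8, 1.6, 24.5]
finger_gap: 48.6
grip_force: 27.3
time: 10.77
tool_pos: [464.0, -97.5, 187.4]
tcp_rot: [179.5, 0.3, 97.2]
ft_force: [0.1, -0.1, 0.0]
finger_gap: 48.0
grip_force: 31.8
[587.23321936 205.30877819  47.        ] [599.83365897  98.04634804  47.        ] [593.53343916 151.67756311  47.        ]
shift cm [28.51 16.01 14.24] turn z rad 0.008 t=10.8 rot [179.5   0.3  97.2] [464.  -97.5 187.4] F [ 0.1 -0.1  0. ] gap 48.0
```

```bash
python3 -c "
from h import *
a=snapshot('scene');t=sense()['tool_pos'];q=proj(a,t).astype(int);save(a,'b2.png',(q[1]-60,q[1]+60,q[0]-60,q[0]+60),4)
p=snapshot('top')
for n,p in(('scene',a),('top',p)):
    m=redmask(p);print(n,proj(p,t))
    N,l,st,c=cv2.connectedComponentsWithStats(m.astype(np.uint8))
    print([(st[i].tolist()) for i in range(1,N) if st[i][4]>40])"
```

```text
scene [302.28526923 131.70615831]
[[298, 127, 13, 17, 177], [211, 191, 12, 13, 117], [392, 249, 15, 11, 88]]
top [272.2146788  250.96943759]
[[239, 119, 12, 11, 102], [6, 194, 7, 8, 45], [15, 196, 12, 12, 96]]
```

View pics/b2.png

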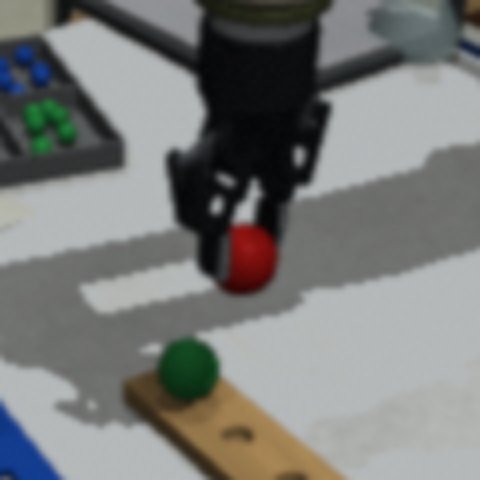

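The red ball is held at about (247,259) in the crop, with its centre about 11 mm below the TCP. I'll carry it over well2 and check there.

```bash
python3 -m handwheel '[[-1,3.1,1.75,0,0,0,0],[-1,3.1,1.75,0,0,0,0],[-1,3.1,1.75,0,0,0,0],[-1,3.1,1.75,0,0,0,0],[-1,3.1,1.75,0,0,0,0],[-1,3.1,1.75,0,0,0,0],[-1,3.1,1.75,0,0,0,0],[-1,3.1,1.75,2,0,0,0],[-1,3.1,1.75,3,0,0,0],[-1,0,0,2,0,0,0],[-1,0,0,0,0,0,0],[-1,0,0,0,0,0,0]]'
python3 - <<'E'
from h import *
a=snapshot('scene');to(*bw(0,28,59),96.7)
m=redmask(a);N,l,st,c=cv2.connectedComponentsWithStats(m.astype(np.uint8))
for i in range(1,N):
    if st[i][4]>100: print(st[i],c[i],ray(a,st[i][0]+(st[i][2]-1)/2,st[i][1]+(st[i][3]-1)/2,sense()['tool_pos'][2]-11))
E
```

```text
time: 11.87
tool_pos: [579.9, 195.9, 112.3]
tcp_rot: [-179.8, 0.0, 97.0]
ft_force: [-0.6, -0.2, -0.4]
finger_gap: 48.2
grip_force: 31.8
shift cm [0.88 0.72 5.53] turn z rad 0.005 t=11.9 rot [-180.    0.   97.] [581.2 195.7 114.3] F [-0.   0.3 -0.2] gap 48.1
[211 191  12  13 116] [216.82758621 196.74137931] [748.73066976 -87.16064454 103.33487133]
[343 226  15  22 228] [350.09649123 236.79385965] [577.13254642 204.58476914 103.33487133]
```

```bash
python3 -m handwheel '[[-1,0.88,0.72,0,0,0,0],[-1,0,0,2,0,0,0],[-1,0,0,2,0,0,0],[-1,0,0,1,0,0,0],[-1,0,0,0.3,0,0,0],[-1,0,0,0,0,0,0]]'
python3 -m handwheel '[[0.35,0,0,0,0,0,0],[0.35,0,0,0,0,0,0],[0.35,0,0,0,0,0,0],[0.35,0,0,0,0,0,0],[0.35,0,0,-1,0,0,0],[0.35,0,0,-3,0,0,0],[0.35,0,0,-3,0,0,0],[0.35,-3,-1.8,-3,0,0,0],[0.35,-3.1,-1.8,0,0,0,0],[0.35,-3.1,-1.8,0,0,0,0],[0.6,-3.1,-1.8,0,0,0,0],[1,-3.1,-1.8,0,0,0,0]]'
python3 - <<'E'
from h import *
a=snapshot('scene');b=snapshot('top')
to(453,-160,49,87.4)
for n,p in(('scene',a),('top',b)):
  print(n,"exp",proj(p,bw(0,28,47)))
  m=redmask(p);N,l,st,c=cv2.connectedComponentsWithStats(m.astype(np.uint8))
  for i in range(1,N):
    if st[i][4]>100: print(st[i],c[i],ray(p,st[i][0]+(st[i][2]-1)/2,st[i][1]+(st[i][3]-1)/2,47))
E
```

```text
time: 12.42
tool_pos: [587.4, 205.0, 61.3]
tcp_rot: [-180.0, 0.0, 97.0]
ft_force: [-0.1, -0.1, -0.2]
finger_gap: 48.2
grip_force: 31.8
time: 13.42
tool_pos: [517.9, 43.8, 159.3]
tcp_rot: [179.9, 0.0, 97.1]
ft_force: [1.1, -0.6, 0.5]
finger_gap: 78.2
grip_force: 0.0
shift cm [-19.20 -8.75 10.98] turn z rad 0.165 t=13.5 rot [-1.80e+02  1.00e-01  9.68e+01] [517.   41.1 158.8] F [0.9 0.8 0.8] gap 85.4
scene exp [343.48459812 255.21458032]
[211 191  12  13 117] [216.79487179 196.7008547 ] [ 720.35990809 -146.01115991   47.        ]
[332 246  22  22 366] [342.89617486 256.46448087] [591.79088385 206.64145197  47.        ]
top exp [155.0406822  203.20897827]
[239 118  12  12 104] [244.40384615 123.82692308] [811.84360323 -28.0837014   47.        ]
[146 195  11  17 141] [151.43262411 202.4822695 ] [587.60784985 215.97517403  47.        ]
```

```bash
python3 -m handwheel '[[1,-3.2,-1.45,0,0,0,0],[1,-3.2,-1.45,0,0,0,0],[1,-3.2,-1.45,0,0,0,0],[1,-3.2,-1.45,0,0,0,0],[1,-3.2,-1.45,0,0,0,0],[1,-3.2,-1.5,0,0,0,0],[1,0,0,2,0,0,0.08],[1,0,0,2,0,0,0.085],[1,0,0,1,0,0,0],[1,0,0,0,0,0,0],[1,0,0,0,0,0,0]]'
python3 - <<'E'
from h import *
a=snapshot('scene')
to(453,-160,46,87.4)
E
```

```text
time: 14.43
tool_pos: [455.1, -155.8, 108.1]
tcp_rot: [-180.0, -0.0, 87.8]
ft_force: [0.3, -0.2, -0.3]
finger_gap: 85.3
grip_force: 0.0
shift cm [-0.41 -0.26 6.29] turn z rad 0.007 t=14.5 rot [180.    0.   87.8] [ 455.8 -156.   108.9] F [-0.2 -0.6  0.4] gap 85.4
```

```bash
python3 -m handwheel '[[1,-0.4,-0.2,1,0,0,0],[1,0,0,2,0,0,0],[1,0,0,2,0,0,0],[1,0,0,1.1,0,0,0],[1,0,0,0,0,0,0],[1,0,0,0,0,0,0]]'
python3 -m handwheel '[[0.4,0,0,0,0,0,0],[0.3,0,0,0,0,0,0],[0.3,0,0,0,0,0,0]]' 
python3 -m handwheel '[[0.2,0,0,0,0,0,0],[0.1,0,0,0,0,0,0],[0,0,0,0,0,0,0],[-0.3,0,0,0,0,0,0],[-0.3,0,0,0,0,0,0],[-0.3,0,0,0,0,0,0]]'
```

```text
time: 14.98
tool_pos: [452.7, -160.1, 46.8]
tcp_rot: [-179.9, -0.0, 87.6]
ft_force: [0.9, -0.5, 0.6]
finger_gap: 85.6
grip_force: 0.0
time: 15.23
tool_pos: [453.9, -160.7, 48.2]
tcp_rot: [179.9, 0.0, 87.6]
ft_force: [1.1, -0.2, -0.7]
finger_gap: 55.2
grip_force: 0.0
time: 15.73
tool_pos: [452.8, -160.6, 48.0]
tcp_rot: [-180.0, 0.0, 87.6]
ft_force: [-6.4, 1.6, 10.1]
finger_gap: 48.4
grip_force: 29.3
```

```bash
python3 -m handwheel '[[-1,0,0,-1,0,0,0],[-1,0,0,-2,0,0,0],[-1,0,0,-3,0,0,0],[-1,0,0,-3,0,0,-0.04],[-1,0,0,-3,0,0,-0.04],[-1,0,0,-1,0,0,-0.04],[-1,0,0,0,0,0,-0.04],[-1,0,0,0,0,0,0]]'
python3 -c "
from h import *
to(*bw(0,-80,56),96.7)"
```

```text
time: 16.4
tool_pos: [454.0, -160.7, 179.2]
tcp_rot: [179.8, 0.1, 96.9]
ft_force: [-0.2, -0.3, -1.2]
finger_gap: 48.1
grip_force: 31.2
shift cm [23.94 17.58 12.32] turn z rad 0.003 t=16.4 rot [1.798e+02 1.000e-01 9.690e+01] [ 454.  -160.7  179.2] F [-0.2 -0.3 -1.2] gap 48.1
```

```bash
python3 -m handwheel '[[-1,2.66,1.95,0,0,0,0],[-1,2.66,1.95,0,0,0,0],[-1,2.66,1.95,0,0,0,0],[-1,2.66,1.95,0,0,0,0],[-1,2.66,1.95,0,0,0,0],[-1,2.66,1.95,0,0,0,0],[-1,2.66,1.95,0,0,0,0],[-1,2.66,1.95,0,0,0,0],[-1,2.66,1.95,1,0,0,0],[-1,0,0,3,0,0,0],[-1,0,0,2,0,0,0],[-1,0,0,0,0,0,0]]'
python3 -c "
from h import *
to(*bw(0,-80,56),96.7)"
```

```text
time: 17.4
tool_pos: [595.1, 98.6, 110.7]
tcp_rot: [-179.4, -0.0, 96.8]
ft_force: [-1.1, -1.9, -1.2]
finger_gap: 48.5
grip_force: 31.4
shift cm [-0.11 0.46 5.47] turn z rad 0.001 t=17.4 rot [-179.4   -0.    96.8] [595.1  98.6 110.7] F [-1.1 -1.9 -1.2] gap 48.5
```

```bash
python3 -m handwheel '[[-1,-0.1,0.45,0,0,0,0],[-1,0,0,2,0,0,0],[-1,0,0,2,0,0,0],[-1,0,0,1,0,0,0],[-1,0,0,0.4,0,0,0],[-1,0,0,0,0,0,0]]'
python3 -m handwheel '[[0.35,0,0,0,0,0,0],[0.35,0,0,0,0,0,0],[0.35,0,0,0,0,0,0],[0.35,0,0,0,0,0,0],[0.35,0,0,-1,0,0,0],[0.35,0,0,-3,0,0,0],[0.35,0,0,-3,0,0,0],[0.35,-3,-3,-3,0,0,0],[0.35,-3,-3,0,0,0,0],[0.35,-3,-3,0,0,0,0],[0.6,-3,-3,0,0,0,0],[1,-3,-3,0,0,0,0]]'
python3 -m handwheel '[[1,-2,-2,0,0,0,0],[1,-1,-1,0,0,0,0],[1,0,0,0,0,0,0]]'
python3 - <<'E'
from h import *
a=snapshot('scene');b=snapshot('top')
to(612,-247,200,82)
for n,p in(('scene',a),('top',b)):
  for q in 'base pin_a bush_a plate handle well0 nut ball0 ball2'.split():
    print(n,q,[(np.round(d["location"],0).tolist(),round(d["conf"],2)) for d in place_of(p,q)[:2]])
im=np.hstack([cv2.resize(a["image"][100:330,200:440],(390,374)),cv2.resize(b["image"][160:240,90:190],(400,320))[:374] if 0 else cv2.resize(b["image"][150:250,95:200],(393,374))])
cv2.imwrite('pics/m1.png',cv2.convertScaleAbs(im[:,:,::-1],alpha=1.4))
g=cv2.cvtColor(b["image"],cv2.COLOR_RGB2HSV).astype(int);blue=((g[:,:,0]>105)&(g[:,:,0]<125)&(g[:,:,1]>120)).astype(np.uint8)
n,l,st,c=cv2.connectedComponentsWithStats(blue)
for i in range(1,n):
    if st[i][4]>400: print(st[i],cv2.minAreaRect(cv2.findContours((l==i).astype(np.uint8),0,2)[0][0]))
E
```

```text
time: 17.9
tool_pos: [603.5, 97.3, 63.0]
tcp_rot: [-180.0, -0.0, 96.7]
ft_force: [0.2, -0.4, -0.7]
finger_gap: 48.0
grip_force: 31.4
time: 18.9
tool_pos: [478.4, -61.0, 158.2]
tcp_rot: [179.9, 0.0, 96.8]
ft_force: [-0.3, -0.2, 0.1]
finger_gap: 78.1
grip_force: 0.0
time: 19.15
tool_pos: [451.9, -95.5, 158.0]
tcp_rot: [180.0, 0.1, 96.6]
ft_force: [-0.2, 0.4, 1.0]
finger_gap: 85.1
grip_force: 0.0
shift cm [-17.08 13.96 -4.19] turn z rad 0.256 t=19.2 rot [179.9   0.   96.7] [453.6 -93.6 158.1] F [0.5 0.9 0.2] gap 85.2
scene base [([590.0, 178.0, -1.0], 0.65), ([426.0, 153.0, 12.0], 0.6)]
scene pin_a [([575.0, 320.0, 75.0], 0.95), ([609.0, 39.0, 76.0], 0.83)]
scene bush_a [([622.0, -381.0, 1.0], 0.9), ([659.0, -101.0, 2.0], 0.63)]
scene plate [([638.0, -239.0, 3.0], 0.83)]
scene handle [([638.0, -245.0, 43.0], 0.65)]
scene well0 [([603.0, 95.0, 24.0], 0.66), ([635.0, -248.0, 42.0], 0.66)]
scene nut [([521.0, 275.0, 116.0], 0.87)]
scene ball0 [([590.0, 207.0, 47.0], 0.76), ([601.0, 96.0, 46.0], 0.66)]
scene ball2 [([590.0, 207.0, 47.0], 0.76), ([601.0, 96.0, 46.0], 0.66)]
top base [([593.0, 176.0, -6.0], 0.83), ([521.0, 278.0, 118.0], 0.35)]
top pin_a [([573.0, 318.0, 73.0], 0.95), ([608.0, 43.0, 74.0], 0.68)]
top bush_a [([657.0, -100.0, 2.0], 0.84), ([620.0, -381.0, -0.0], 0.56)]
top plate [([640.0, -241.0, 2.0], 0.83), ([588.0, 208.0, 23.0], 0.74)]
top handle [([637.0, -245.0, 39.0], 0.64), ([597.0, 152.0, 29.0], 0.17)]
top well0 [([600.0, 100.0, 23.0], 0.74), ([588.0, 207.0, 24.0], 0.66)]
top nut [([428.0, 156.0, 8.0], 0.75), ([522.0, 277.0, 116.0], 0.68)]
top ball0 [([602.0, 96.0, 52.0], 0.72), ([591.0, 206.0, 49.0], 0.57)]
top ball2 [([602.0, 96.0, 52.0], 0.72), ([591.0, 206.0, 49.0], 0.57)]
[ 264  169  113   44 2730] ((320.5345764160156, 190.09829711914062), (111.8135757446289, 27.773460388183594), 8.93058967590332)
```

View pics/m1.png

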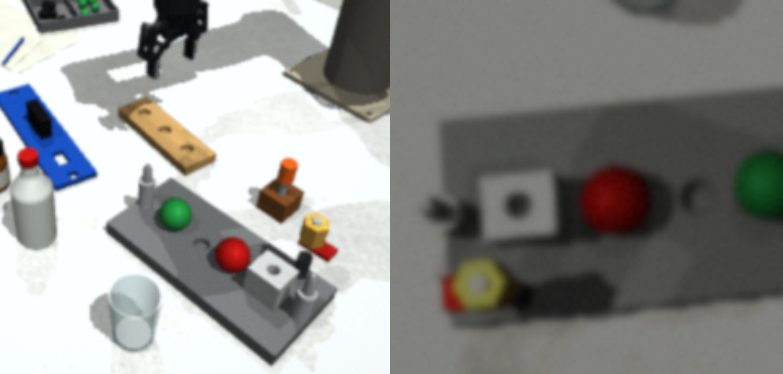

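Left: the red ball at (233,254) and the green at (176,213) are seated. Right: the strap at (450,293) points along +y, so the clamp is open. The plate was knocked and is now at about (639.5,-240.7) with yaw -7.5°. Next I'll go to the handle.

```bash
sed -i 's/^B=.*/B=np.array([591.5,177.3]);YAW=6.75/' h.py
python3 -m handwheel '[[1,-2.5,2.0,0,0,0,0],[1,-3,2.4,0,0,0,0],[1,-3,2.4,0,0,0,0],[1,-3,2.4,0,0,0,0],[1,-3,2.4,0,0,0,0],[1,-2.5,2.0,0,0,0,0],[1,0,0,0,0,0,0.08],[1,0,0,0,0,0,0.08],[1,0,0,1,0,0,0.088],[1,0,0,2,0,0,0],[1,0,0,0,0,0,0],[1,0,0,0,0,0,0]]' 90
python3 - <<'E'
from h import *
to(638.3,-244.7,40,82.5)
a=snapshot('scene');save(a,'p1.png',(60,240,170,320),3)
for q in 'bush_a plate handle'.split():
    print(q,[(np.round(d["location"],0).tolist(),round(d["conf"],2)) for d in place_of(a,q)[:2]])
E
```

```text
time: 21.15
tool_pos: [607.0, -245.6, 125.3]
tcp_rot: [-179.8, -0.1, 82.6]
ft_force: [-0.1, -0.6, 0.5]
finger_gap: 85.6
grip_force: 0.0
shift cm [0.49 3.10 8.53] turn z rad 0.001 t=21.1 rot [-1.798e+02 -1.000e-01  8.260e+01] [ 607.  -245.6  125.3] F [-0.1 -0.6  0.5] gap 85.6
bush_a [([661.0, -99.0, 0.0], 0.81), ([618.0, -384.0, 0.0], 0.81)]
plate [([640.0, -239.0, 0.0], 0.85), ([582.0, 268.0, 74.0], 0.24)]
handle [([637.0, -249.0, 41.0], 0.64)]
```

View pics/p1.png

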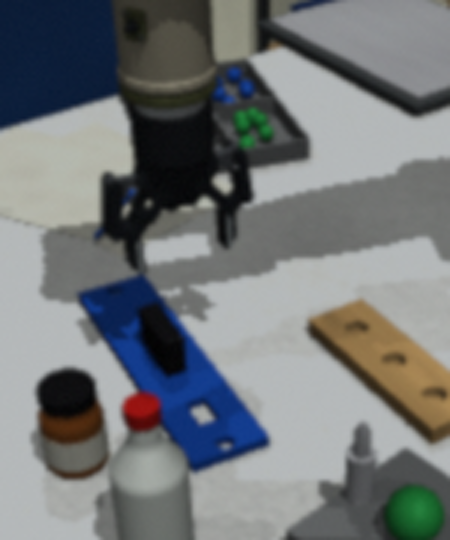

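The gripper, at (180,230), hovers above the handle, at (160,338), with open ground around it. I'll descend and grip.

```bash
python3 -m handwheel '[[1,0.25,1.55,0,0,0,0],[1,0.2,1.55,1,0,0,0.005],[1,0,0,2.5,0,0,0],[1,0,0,2.5,0,0,0],[1,0,0,1.5,0,0,0],[1,0,0,1,0,0,0],[1,0,0,0,0,0,0],[1,0,0,0,0,0,0]]'
python3 -m handwheel '[[0,0,0,0,0,0,0],[-0.3,0,0,0,0,0,0],[-0.5,0,0,0,0,0,0],[-1,0,0,0,0,0,0],[-1,0,0,0,0,0,0],[-1,0,0,0,0,0,0],[-1,0,0,0,0,0,0],[-1,0,0,0,0,0,0],[-1,0,0,0,0,0,0],[-1,0,0,0,0,0,0]]' 90
python3 -c "
from h import *
to(638.3,-244.7,40,82.5);print(sense()['wrist_torque'])"
```

```text
time: 22.02
tool_pos: [639.5, -245.7, 42.3]
tcp_rot: [-180.0, -0.0, 82.3]
ft_force: [0.1, -0.1, 0.1]
finger_gap: 85.0
grip_force: 0.0
time: 22.85
tool_pos: [640.0, -246.0, 42.9]
tcp_rot: [179.9, 0.0, 82.3]
ft_force: [-1.2, -0.0, 6.4]
finger_gap: 22.9
grip_force: 89.6
shift cm [0.10 -0.18 0.29] turn z rad -0.004 t=22.9 rot [179.9   0.   82.3] [ 640.  -246.    42.9] F [-1.2 -0.   6.4] gap 22.9
[0.08006067 0.32285845 0.05468843]
```

```bash
python3 -m handwheel '[[-1,0,0,-0.5,0,0,0],[-1,0,0,-1,0,0,0],[-1,0,0,-2,0,0,0],[-1,0,0,-2.5,0,0,0],[-1,0,0,-2.5,0,0,0],[-1,0,0,-2.5,0,0,0],[-1,0,0,-2,0,0,0],[-1,0,0,-1.5,0,0,0],[-1,0,0,-0.5,0,0,0],[-1,0,0,0,0,0,0]]'
python3 -m handwheel '[[-1,1,-0.25,0,0,0,0],[-1,2,-0.5,0,0,0,0],[-1,3,-0.75,0,0,0,0],[-1,3,-0.75,0,0,0,0],[-1,3,-0.75,0,0,0,0],[-1,3,-0.75,0,0,0,0],[-1,3,-0.75,0,0,0,0],[-1,3,-0.75,0,0,0,0],[-1,3,-0.75,0,0,0,0],[-1,3,-0.75,0,0,0,0],[-1,3,-0.75,0,0,0,0],[-1,3,-0.75,0,0,0,0]]'
python3 -m handwheel '[[-1,3,-0.75,0,0,0,0],[-1,2.5,-0.75,0,0,0,0],[-1,1.5,-0.35,0,0,0,0],[-1,0.5,-0.1,0,0,0,0],[-1,0,0,0,0,0,-0.05],[-1,0,0,0,0,0,-0.05],[-1,0,0,0,0,0,-0.05],[-1,0,0,0,0,0,-0.05],[-1,0,0,0,0,0,-0.05],[-1,0,0,0,0,0,0],[-1,0,0,0,0,0,0],[-1,0,0,0,0,0,0]]'
python3 - <<'E'
from h import *
to(*bw(0,-5,158),96.75)
print(sense()['wrist_torque'])
a=snapshot('scene');b=snapshot('top')
for n,p in(('scene',a),('top',b)):
  for q in 'bush_a plate handle'.split():
    print(n,q,[(np.round(d["location"],0).tolist(),round(d["conf"],2)) for d in place_of(p,q)[:2]])
save(a,'p2.png',(120,330,250,460),2.7)
E
```

```text
time: 23.68
tool_pos: [640.3, -245.9, 194.0]
tcp_rot: [179.8, 0.0, 82.3]
ft_force: [-0.7, -0.7, -4.2]
finger_gap: 22.5
grip_force: 88.8
time: 24.68
tool_pos: [600.0, 94.5, 189.4]
tcp_rot: [-179.8, 0.0, 82.3]
ft_force: [1.1, -0.4, -4.5]
finger_gap: 22.4
grip_force: 88.9
time: 25.68
tool_pos: [592.4, 169.1, 191.0]
tcp_rot: [-179.9, 0.0, 96.5]
ft_force: [0.5, -0.5, -3.3]
finger_gap: 22.9
grip_force: 88.9
shift cm [0.32 0.01 3.30] turn z rad -0.005 t=25.7 rot [-179.9    0.    96.5] [592.4 169.1 191. ] F [ 0.5 -0.5 -3.3] gap 22.9
[ 0.02290204 -0.00597761 -0.01308361]
scene bush_a [([580.0, 315.0, 151.0], 0.79), ([602.0, 29.0, 150.0], 0.75)]
scene plate [([594.0, 178.0, 151.0], 0.98), ([608.0, 32.0, 148.0], 0.54)]
scene handle [([590.0, 168.0, 187.0], 0.72), ([456.0, -99.0, 3.0], 0.19)]
top bush_a [([577.0, 314.0, 148.0], 0.84), ([610.0, 33.0, 153.0], 0.77)]
top plate [([593.0, 170.0, 148.0], 0.72)]
top handle [([592.0, 170.0, 187.0], 0.88)]
```

View pics/p2.png

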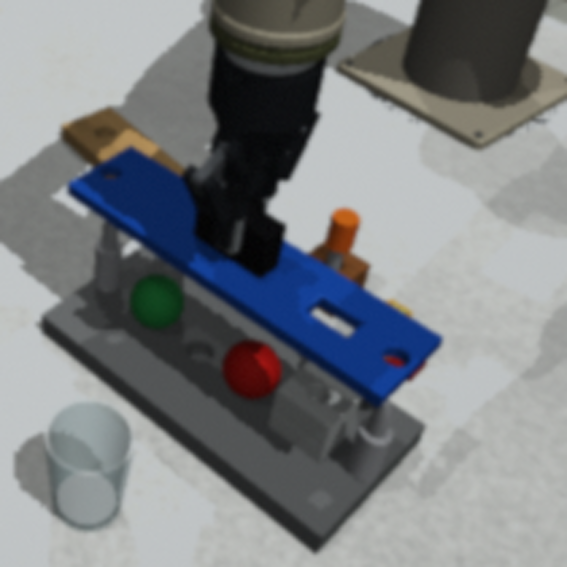

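The blue plate hovers over the base with its slot at (335,318) above the block at (320,400). The hole at (398,357) is near pin A and the hole at (110,173) is near pin B. The plate centre matches the tool offset of about -4 mm. I'll lower it in stages while watching the force.

```bash
python3 -m handwheel '[[-1,0.37,0,0,0,0,-0.005],[-1,0,0,0.8,0,0,0],[-1,0,0,0.8,0,0,0],[-1,0,0,0.8,0,0,0],[-1,0,0,0.2,0,0,0],[-1,0,0,0,0,0,0]]'
python3 -c "
from h import *
to(*bw(0,-4.3,158),96.75)
print(sense()['wrist_torque'])"
python3 -m handwheel '[[-1,0,0,0.4,0,0,0],[-1,0,0,0.4,0,0,0],[-1,0,0,0.3,0,0,0],[-1,0,0,0,0,0,0]]'
python3 - <<'E'
from h import *
to(*bw(0,-4.3,118),96.75)
print(sense()['wrist_torque'])
a=snapshot('scene');b=snapshot('top')
i1=cv2.resize(a["image"][215:300,330:440],(440,340),interpolation=cv2.INTER_CUBIC)
i2=cv2.resize(b["image"][170:240,90:180],(350,272),interpolation=cv2.INTER_CUBIC)
im=np.zeros((340,790,3),np.uint8);im[:,:440]=i1;im[:272,440:]=cv2.convertScaleAbs(i2,alpha=1.5)
cv2.imwrite('pics/p3.png',im[:,:,::-1])
E
```

```text
time: 26.58
tool_pos: [591.4, 172.8, 163.9]
tcp_rot: [-179.8, 0.0, 96.9]
ft_force: [-0.4, 0.3, -4.8]
finger_gap: 22.9
grip_force: 88.9
shift cm [0.02 0.06 0.59] turn z rad 0.002 t=26.6 rot [-179.8    0.    96.9] [591.4 172.8 163.9] F [-0.4  0.3 -4.8] gap 22.9
[ 0.01970696  0.01013927 -0.0106185 ]
time: 26.92
tool_pos: [592.1, 172.9, 154.1]
tcp_rot: [-179.9, 0.0, 96.9]
ft_force: [0.1, 0.1, -4.4]
finger_gap: 22.7
grip_force: 88.9
shift cm [0.01 -0.01 3.61] turn z rad 0.002 t=26.9 rot [-179.9    0.    96.9] [592.1 172.9 154.1] F [ 0.1  0.1 -4.4] gap 22.7
[-0.02242894  0.02755892  0.00234219]
```

View pics/p3.png

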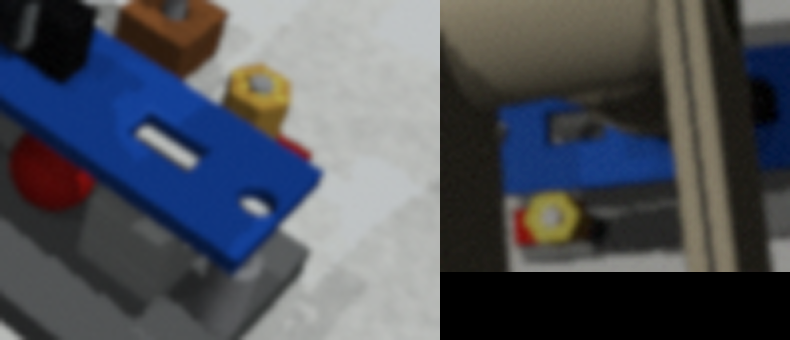

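The plate is beside the nut, at (258,95), with no contact force. Through hole A at (258,202) only a light gray patch shows. I'll continue down onto the tapers.

```bash
python3 -m handwheel '[[-1,0,0,0.3,0,0,0],[-1,0,0,0.3,0,0,0],[-1,0,0,0,0,0,0]]'
python3 -m handwheel '[[-1,0,0,0.3,0,0,0],[-1,0,0,0.2,0,0,0],[-1,0,0,0,0,0,0]]'
python3 -c "
from h import *
to(*bw(0,-4.3,118),96.75)
print(sense()['wrist_torque'])"
```

```text
time: 27.27
tool_pos: [592.2, 173.0, 148.2]
tcp_rot: [-180.0, 0.0, 96.9]
ft_force: [-0.5, 0.0, -6.0]
finger_gap: 22.8
grip_force: 88.9
time: 27.52
tool_pos: [592.2, 173.0, 143.2]
tcp_rot: [-179.9, 0.0, 96.9]
ft_force: [-0.0, -0.7, -5.3]
finger_gap: 22.9
grip_force: 88.9
shift cm [0.01 -0.02 2.52] turn z rad 0.002 t=27.5 rot [-179.9    0.    96.9] [592.2 173.  143.2] F [-0.  -0.7 -5.3] gap 22.9
[-0.06639306 -0.00646658 -0.01015835]
```

```bash
python3 -m handwheel '[[-1,0,0,0.3,0,0,0],[-1,0,0,0.2,0,0,0],[-1,0,0,0,0,0,0]]'
python3 -m handwheel '[[-1,0,0,0.3,0,0,0],[-1,0,0,0.2,0,0,0],[-1,0,0,0,0,0,0]]'
python3 -c "
from h import *
to(*bw(0,-4.3,118),96.75)
print(sense()['wrist_torque'])"
```

```text
time: 27.77
tool_pos: [592.2, 173.0, 138.3]
tcp_rot: [-179.9, 0.0, 96.9]
ft_force: [-0.8, 0.3, -4.3]
finger_gap: 22.7
grip_force: 88.9
time: 28.02
tool_pos: [592.2, 173.0, 133.3]
tcp_rot: [-180.0, 0.0, 96.9]
ft_force: [-0.1, 0.2, -4.5]
finger_gap: 22.5
grip_force: 88.9
shift cm [0.01 -0.02 1.53] turn z rad 0.002 t=28.0 rot [-180.     0.    96.9] [592.2 173.  133.3] F [-0.1  0.2 -4.5] gap 22.5
[-0.01769243  0.00403899  0.01106304]
```

```bash
python3 -m handwheel '[[-1,0,0,0.4,0,0,0],[-1,0,0,0.4,0,0,0],[-1,0,0,0.3,0,0,0],[-1,0,0,0,0,0,0]]'
python3 -m handwheel '[[-1,0,0,0.2,0,0,0],[-1,0,0,0.1,0,0,0],[-1,0,0,0,0,0,0]]'
python3 -m handwheel '[[-1,0,0,0.1,0,0,0],[-1,0,0,0,0,0,0]]'
python3 -c "
from h import *
to(*bw(0,-4.3,118),96.75)
print(sense()['wrist_torque'])"
```

```text
time: 28.35
tool_pos: [591.9, 172.9, 121.7]
tcp_rot: [-179.9, 0.0, 96.9]
ft_force: [0.1, -0.6, -4.9]
finger_gap: 22.5
grip_force: 88.9
time: 28.6
tool_pos: [592.4, 173.0, 119.7]
tcp_rot: [-180.0, 0.0, 96.9]
ft_force: [0.8, -0.3, -4.1]
finger_gap: 22.7
grip_force: 88.9
time: 28.77
tool_pos: [592.6, 173.1, 118.9]
tcp_rot: [180.0, -0.0, 96.9]
ft_force: [-0.0, 0.1, -4.4]
finger_gap: 22.4
grip_force: 88.9
shift cm [0.00 -0.06 0.09] turn z rad 0.002 t=28.8 rot [180.   -0.   96.9] [592.6 173.1 118.9] F [-0.   0.1 -4.4] gap 22.4
[ 0.04078316 -0.00019819 -0.0454649 ]
```

```bash
python3 -m handwheel '[[-1,0,0,0.1,0,0,0],[-1,0,0,0.1,0,0,0],[-1,0,0,0,0,0,0]]'
python3 -m handwheel '[[-1,0,0,0.1,0,0,0],[-1,0,0,0.1,0,0,0],[-1,0,0,0,0,0,0]]'
python3 -c "
from h import *
print(sense()['wrist_torque'])"
```

```text
time: 29.02
tool_pos: [592.8, 173.1, 117.9]
tcp_rot: [180.0, -0.0, 96.9]
ft_force: [-2.5, -0.6, 2.8]
finger_gap: 22.8
grip_force: 89.8
time: 29.27
tool_pos: [592.9, 173.1, 117.8]
tcp_rot: [179.9, 0.0, 96.9]
ft_force: [-11.1, -2.6, 17.2]
finger_gap: 22.7
grip_force: 92.0
[-0.50721607  2.22069561 -0.05710814]
```

The plate is home: TCP z stopped at 117.9, which puts the underside at 75, and the force has taken up. I'll release it, rise and go to the nut.

```bash
python3 -m handwheel '[[0.2,0,0,-0.2,0,0,0],[0.2,0,0,0,0,0,0],[0.2,0,0,0,0,0,0],[0.2,0,0,0,0,0,0],[0.2,0,0,-1,0,0,0],[0.2,0,0,-2,0,0,0],[0.2,0,0,-3,0,0,0],[0.2,0,0,-3,0,0,0],[0.2,0,0,0,0,0,0]]' 50
python3 - <<'E'
from h import *
a=snapshot('scene');to(521.6,274,118,96.75)
for q in 'bush_a plate'.split():
    print(q,[(np.round(d["location"],0).tolist(),round(d["conf"],2)) for d in place_of(a,q)[:2]])
E
```

```text
time: 30.02
tool_pos: [596.0, 173.8, 215.5]
tcp_rot: [179.4, -0.1, 96.9]
ft_force: [0.6, 0.2, 1.8]
finger_gap: 51.4
grip_force: 0.0
shift cm [10.85 -6.11 9.47] turn z rad 0.002 t=30.1 rot [179.5  -0.   96.9] [595.2 173.6 212.7] F [ 0.4 -0.8 -1.1] gap 51.1
bush_a [([606.0, 33.0, 76.0], 0.82), ([580.0, 318.0, 77.0], 0.64)]
plate [([593.0, 181.0, 76.0], 0.96)]
```

```bash
python3 -m handwheel '[[0.3,2.1,-1.2,0,0,0,0],[0.3,2.9,-1.65,0,0,0,0],[0.3,2.9,-1.65,0,0,0,0],[0.3,2.9,-1.65,0,0,0,0],[0.3,0,0,2,0,0,0],[0.3,0,0,2,0,0,0],[0.3,0,0,1.5,0,0,0],[0.3,0,0,0,0,0,0]]'
python3 -c "
from h import *
to(521.6,274,118,96.75)"
```

```text
time: 30.83
tool_pos: [515.1, 271.9, 146.2]
tcp_rot: [-179.5, 0.1, 96.9]
ft_force: [-0.2, -1.0, -0.5]
finger_gap: 55.7
grip_force: 0.0
shift cm [0.13 0.67 2.82] turn z rad 0.003 t=30.8 rot [-1.795e+02  1.000e-01  9.690e+01] [515.1 271.9 146.2] F [-0.2 -1.  -0.5] gap 55.7
```

```bash
python3 -m handwheel '[[0.3,0.13,0.67,0,0,0,0],[0.3,0,0,1.5,0,0,0],[0.3,0,0,1.3,0,0,0],[0.3,0,0,0,0,0,0],[0,0,0,0,0,0,0],[-0.2,0,0,0,0,0,0],[-0.5,0,0,0,0,0,0],[-1,0,0,0,0,0,0],[-1,0,0,0,0,0,0],[-1,0,0,0,0,0,0]]'
python3 -c "
from h import *
to(521.6,274,118,6.75)"
```

```text
time: 31.67
tool_pos: [522.0, 274.7, 124.9]
tcp_rot: [-179.6, 0.0, 96.9]
ft_force: [-19.7, -5.0, 13.0]
finger_gap: 29.0
grip_force: 50.7
shift cm [-0.07 -0.05 0.69] turn z rad 1.574 t=31.7 rot [-179.6    0.    96.9] [522.  274.7 124.9] F [-19.7  -5.   13. ] gap 29.0
```

```bash
python3 -m handwheel '[[0,0,0,0,0,0,0],[0,0,0,0,0,0,0],[0,0,0,0,0,0,0],[0,0,0,0,0,0,0]]'
python3 -c "
from h import *
to(521,274,118,96.75)"
```

```text
time: 32.0
tool_pos: [525.7, 275.1, 124.7]
tcp_rot: [179.9, -0.0, 96.9]
ft_force: [0.5, 0.5, 0.6]
finger_gap: 42.8
grip_force: 0.0
shift cm [-0.06 -0.48 0.67] turn z rad 0.002 t=32.0 rot [179.9  -0.   96.9] [525.7 275.1 124.7] F [0.5 0.5 0.6] gap 42.8
```

```bash
python3 -m handwheel '[[0,-0.06,-0.45,0.65,0,0,0],[0,0,0,0,0,0,0],[0,0,0,0,0,0,0],[0,0,0,0,0,0,0],[-0.3,0,0,0,0,0,0],[-1,0,0,0,0,0,0],[-1,0,0,0,0,0,0],[-1,0,0,0,0,0,0],[-1,0,0,0,0,0,0]]'
python3 -c "
from h import *
to(521,274,118,6.75)"
```

```text
time: 32.75
tool_pos: [521.6, 274.0, 117.9]
tcp_rot: [179.9, -0.0, 96.9]
ft_force: [5.1, 0.6, -1.5]
finger_gap: 29.4
grip_force: 53.6
shift cm [0.01 -0.06 -0.01] turn z rad 1.573 t=32.8 rot [179.9  -0.   96.9] [521.6 274.  117.9] F [ 5.1  0.6 -1.5] gap 29.4
```

```bash
python3 -m handwheel '[[-1,0,0,0,0,0,0.1],[-1,0,0,0,0,0,0.1],[-1,0,0,0,0,0,0.1],[-1,0,0,0,0,0,0.1],[-1,0,0,0,0,0,0.1],[-1,0,0,0,0,0,0.1],[-1,0,0,0,0,0,0.1],[-1,0,0,0,0,0,0.1],[-1,0,0,0,0,0,0.1],[-1,0,0,0,0,0,0.1]]'
python3 -m handwheel '[[-1,0,0,0,0,0,0.1],[-1,0,0,0,0,0,0.1],[-1,0,0,0,0,0,0.1],[-1,0,0,0,0,0,0.1],[-1,0,0,0,0,0,0.1],[-1,0,0,0,0,0,0.06],[-1,0,0,0,0,0,0],[-1,0,0,0,0,0,0],[-1,0,0,0,0,0,0]]'
python3 -c "
from h import *
to(521.6,274,118,6.75);print(sense()['wrist_torque'])"
```

```text
time: 33.58
tool_pos: [521.1, 274.3, 117.9]
tcp_rot: [-180.0, -0.1, 39.3]
ft_force: [2.7, 1.7, -0.5]
finger_gap: 29.4
grip_force: 53.8
time: 34.33
tool_pos: [521.0, 274.5, 117.9]
tcp_rot: [-179.9, -0.1, 7.6]
ft_force: [2.5, 4.8, -0.0]
finger_gap: 29.3
grip_force: 53.8
shift cm [0.05 0.06 -0.01] turn z rad 0.015 t=34.3 rot [-1.799e+02 -1.000e-01  7.600e+00] [521.  274.5 117.9] F [ 2.5  4.8 -0. ] gap 29.3
[ 1.01666776 -0.35515996  0.01502611]
```

```bash
python3 -m handwheel '[[-1,0,0,0,0,0,0.013],[-1,0,0,0,0,0,0],[-1,0,0,0,0,0,0],[0.1,0,0,0,0,0,0],[0.1,0,0,0,0,0,0],[0.1,0,0,0,0,0,0],[0.1,0,0,-1,0,0,0],[0.1,0,0,-2,0,0,0],[0.1,0,0,-3,0,0,0],[0.1,0,0,-3,0,0,0]]'
python3 -m handwheel '[[0.1,-2,3.5,0,0,0,0],[0.1,-2,3.5,0,0,0,0],[0.3,-2,3.5,0,0,0,0],[0.3,0,3.5,0,0,0,0],[0.3,0,3.5,0,0,0,0],[0.3,0,3.5,0,0,0,0],[0.3,0,0,0,0,0,0],[0.3,0,0,0,0,0,0],[0.3,0,0,0,0,0,0]]'
python3 - <<'E'
from h import *
a=snapshot('scene');b=snapshot('top')
P=[]
for n,p in(('scene',a),('top',b)):
  g=cv2.cvtColor(p["image"],cv2.COLOR_RGB2HSV).astype(int)
  m=(g[:,:,0]>6)&(g[:,:,0]<18)&(g[:,:,1]>185)&(g[:,:,2]>60)
  N,l,st,c=cv2.connectedComponentsWithStats(m.astype(np.uint8))
  print(n,proj(p,[426,156,82]),[(st[i].tolist(),c[i].round(1).tolist(),ray(p,*c[i],82).round(1).tolist()) for i in range(1,N) if st[i][4]>40])
  for q in('head','locpin','nut','plate'): print(q,[(np.round(d["location"],0).tolist(),round(d["conf"],2)) for d in place_of(p,q)[:2]])
  print("clamp",clampfit(p)[0][:3])
to(426,156,120,6.75)
i1=cv2.resize(a["image"][190:310,330:450],(390,390),interpolation=cv2.INTER_CUBIC)
i2=cv2.resize(b["image"][170:290,85:205],(390,390),interpolation=cv2.INTER_CUBIC)
cv2.imwrite('pics/q1.png',np.hstack([i1,cv2.convertScaleAbs(i2,alpha=1.5)])[:,:,::-1])
E
```

```text
time: 35.17
tool_pos: [519.8, 273.3, 208.1]
tcp_rot: [179.9, 0.1, 6.8]
ft_force: [-0.3, 0.8, 0.5]
finger_gap: 47.2
grip_force: 0.0
time: 35.92
tool_pos: [485.8, 58.3, 208.0]
tcp_rot: [-180.0, -0.0, 6.7]
ft_force: [-0.0, 0.4, -0.0]
finger_gap: 55.7
grip_force: 0.0
scene [376.43986167 204.40810652] [([102, 102, 41, 26, 160], [115.2, 118.2], [812.7, -688.0, 82.0]), ([185, 197, 18, 10, 107], [193.8, 201.8], [794.5, -127.9, 82.0]), ([371, 198, 11, 16, 115], [376.4, 205.3], [428.8, 158.3, 82.0])]
head [([422.0, 155.0, 80.0], 0.53)]
locpin [([427.0, 154.0, 4.0], 0.56), ([429.0, 154.0, 10.0], 0.45)]
nut []
plate [([592.0, 178.0, 77.0], 0.57)]
clamp [(85.55400848388672, 4, 0, 0), (87.42900848388672, 0, 0, 0), (87.72454071044922, -4, 0, 0)]
top [168.97681208 265.25437169] [([473, 131, 39, 26, 176], [490.1, 142.1], [764.2, -690.5, 82.0]), ([164, 262, 9, 11, 86], [167.7, 266.7], [422.4, 159.0, 82.0])]
head [([427.0, 154.0, 80.0], 0.44)]
locpin [([524.0, 274.0, 117.0], 0.68), ([425.0, 151.0, 10.0], 0.39)]
nut [([523.0, 271.0, 116.0], 0.52), ([425.0, 153.0, 7.0], 0.4)]
plate [([593.0, 178.0, 74.0], 0.65)]
clamp [(65.92901611328125, 0, -2, 2), (66.64814758300781, 4, -2, 0), (68.20370483398438, -8, -2, 2)]
shift cm [-4.78 -10.37 8.74] turn z rad 0.001 t=36.4 rot [180.    0.    6.8] [485.7  58.6 207.4] F [-0.3  0.1 -0.1] gap 55.7
```

View pics/q1.png

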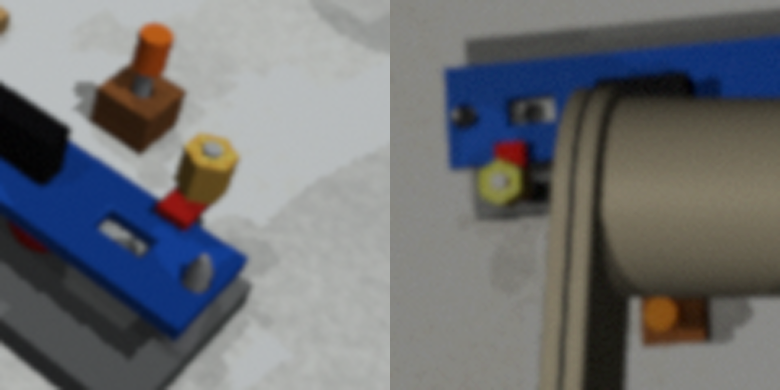

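The strap at (180,208) points across the plate, and pin A sticks through its hole at (200,270). The locating pin's head is at (153,50), at about (425.5,156) mm. Now I'll grip it.

```bash
python3 -m handwheel '[[1,-1.6,-3.4,0,0,0,0],[1,-1.6,-3.4,0,0,0,0],[1,-1.6,-3.55,1,0,0,0],[1,0,0,3,0,0,0],[1,0,0,3,0,0,0],[1,0,0,0,0,0,0],[1,0,0,0,0,0,0],[1,0,0,0,0,0,0]]' 60
python3 - <<'E'
from h import *
a=snapshot('scene');to(425.5,156,85,6.75)
q=proj(a,[425.5,156,100]).astype(int);save(a,'q2.png',(q[1]-45,q[1]+45,q[0]-45,q[0]+45),5)
E
```

```text
time: 37.08
tool_pos: [426.6, 155.3, 138.9]
tcp_rot: [-180.0, -0.1, 6.7]
ft_force: [-0.0, 0.4, 0.8]
finger_gap: 85.2
grip_force: 0.0
shift cm [-0.17 -0.08 5.45] turn z rad -0.001 t=37.1 rot [-1.8e+02 -1.0e-01  6.7e+00] [427.3 155.4 139.5] F [ 0.6 -0.5 -0. ] gap 85.7
```

View pics/q2.png

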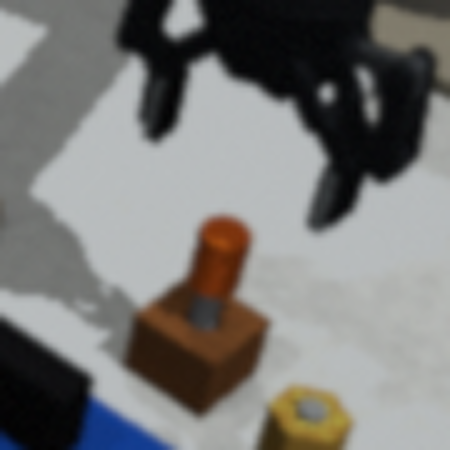

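The fingertips at (155,130) and (325,220) straddle the head, which is at (225,230). Descending.

```bash
python3 -m handwheel '[[1,-0.17,-0.08,1.5,0,0,0],[1,0,0,2,0,0,0],[1,0,0,1.5,0,0,0],[1,0,0,0.4,0,0,0],[1,0,0,0,0,0,0],[1,0,0,0,0,0,0],[1,0,0,0,0,0,0]]' 
python3 -m handwheel '[[0,0,0,0,0,0,0],[-0.3,0,0,0,0,0,0],[-0.5,0,0,0,0,0,0],[-0.8,0,0,0,0,0,0],[-0.8,0,0,0,0,0,0],[-0.8,0,0,0,0,0,0],[-0.8,0,0,0,0,0,0],[-0.8,0,0,0,0,0,0]]' 
python3 -c "
from h import *
to(425.5,156,85,6.75)"
```

```text
time: 37.72
tool_pos: [425.5, 156.2, 85.3]
tcp_rot: [-180.0, -0.2, 6.7]
ft_force: [-0.4, -0.1, 0.1]
finger_gap: 85.6
grip_force: 0.0
time: 38.38
tool_pos: [424.4, 156.0, 83.8]
tcp_rot: [180.0, -0.0, 6.7]
ft_force: [-1.0, -0.8, 5.2]
finger_gap: 24.7
grip_force: 58.7
shift cm [0.11 0.02 -0.12] turn z rad -0.000 t=38.4 rot [180.   -0.    6.7] [424.4 156.   83.8] F [-1.  -0.8  5.2] gap 24.7
```

```bash
python3 -m handwheel '[[-0.8,0,0,-0.5,0,0,0],[-0.8,0,0,-1,0,0,0],[-0.8,0,0,-2,0,0,0],[-0.8,0,0,-2.5,0,0,0],[-0.8,0,0,-3,0,0,0],[-0.8,0,0,-3,0,0,0],[-0.8,0,0,-2,0,0,0],[-0.8,0,0,0,0,0,0],[-0.8,0,0,0,0,0,0],[-0.8,0,0,0,0,0,0],[-0.8,0,0,0,0,0,0]]' 60
python3 - <<'E'
from h import *
a=snapshot('scene');b=snapshot('top');t=sense()['tool_pos'];to(*bw(0,88,200),6.75)
for n,p in(('scene',a),('top',b)):
  for q in('head','tip'): print(n,q,[(np.round(np.array(d["location"])-t,1).tolist(),round(d["conf"],2)) for d in place_of(p,q)[:2]])
q=proj(a,t).astype(int);save(a,'q3.png',(q[1]-30,q[1]+60,q[0]-45,q[0]+45),6)
print(q,(proj(a,t+[0,0,-79])-q+[45,30])*6+2.5,(proj(a,t)-q+[45,30])*6+2.5)
E
```

```text
time: 39.3
tool_pos: [423.2, 155.8, 222.0]
tcp_rot: [180.0, 0.1, 6.7]
ft_force: [-0.0, -1.0, -1.7]
finger_gap: 24.7
grip_force: 58.9
shift cm [16.96 -8.96 2.20] turn z rad -0.000 t=39.4 rot [180.    0.2   6.7] [423.3 155.8 222. ] F [ 0.8  0.1 -1.5] gap 24.8
scene head [([-1.0, 0.2, -4.4], 0.84), ([176.9, -57.0, -175.4], 0.4)]
scene tip [([4.1, -3.2, -76.3], 0.81), ([169.8, 23.9, -148.2], 0.66)]
top head []
top tip []
[389 158] [231.23424687 346.49618674] [274.65891172 185.85044819]
```

View pics/q3.png

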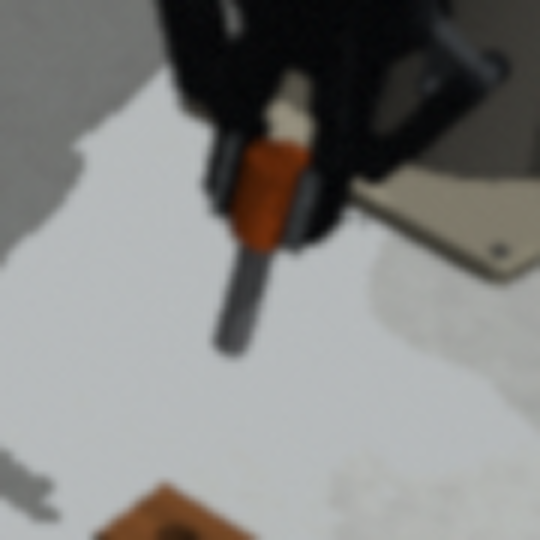

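The pin hangs straight: its tip is at (230,352) and the prediction was (231,346), so its axis is on the tool axis. The hole looks to be near the block point. I'll land about 9 mm to the -y side and slide +y.

```bash
python3 -m handwheel '[[-0.8,1.4,-0.7,0,0,0,0],[-0.8,2.6,-1.35,0,0,0,0],[-0.8,2.6,-1.35,0,0,0,0],[-0.8,2.6,-1.35,0,0,0,0],[-0.8,2.6,-1.35,0,0,0,0],[-0.8,2.6,-1.2,0,0,0,0],[-0.8,1.5,-0.6,0,0,0,0],[-0.8,1,-0.3,0,0,0,0],[-0.8,0,0,2,0,0,0],[-0.8,0,0,1.5,0,0,0],[-0.8,0,0,0,0,0,0],[-0.8,0,0,0,0,0,0]]'
python3 -m handwheel '[[-0.8,0,0,0,0,0,0],[-0.8,0,0,0,0,0,0],[-0.8,0,0,0,0,0,0]]'
python3 - <<'E'
from h import *
a=snapshot('scene');to(*bw(0,81,160),6.75)
E
```

```text
time: 40.6
tool_pos: [581.4, 257.0, 186.9]
tcp_rot: [180.0, 0.2, 6.8]
ft_force: [0.4, -0.4, -0.5]
finger_gap: 25.0
grip_force: 59.0
time: 40.85
tool_pos: [583.0, 257.5, 190.1]
tcp_rot: [-180.0, -0.1, 6.7]
ft_force: [-0.4, -1.8, -0.9]
finger_gap: 24.5
grip_force: 59.0
shift cm [-0.09 -0.04 2.99] turn z rad -0.000 t=40.9 rot [-1.8e+02 -1.0e-01  6.7e+00] [582.9 257.5 189.9] F [-0.2  0.7 -0.3] gap 24.6
```

```bash
python3 -m handwheel '[[-0.8,-0.09,-0.04,0.8,0,0,0],[-0.8,0,0,0.8,0,0,0],[-0.8,0,0,0.4,0,0,0],[-0.8,0,0,0,0,0,0],[-0.8,0,0,0,0,0,0],[-0.8,0,0,0,0,0,0]]'
python3 - <<'E'
from h import *
a=snapshot('scene');to(*bw(0,81,160),6.75)
q=proj(a,bw(0,90,87)).astype(int);save(a,'q4.png',(q[1]-40,q[1]+40,q[0]-50,q[0]+50),6)
E
```

```text
time: 41.4
tool_pos: [581.4, 257.6, 168.4]
tcp_rot: [180.0, 0.0, 6.7]
ft_force: [-0.1, 0.5, -1.4]
finger_gap: 24.5
grip_force: 59.0
shift cm [0.04 -0.00 0.87] turn z rad -0.000 t=41.5 rot [-180.    -0.     6.7] [581.6 257.6 168.7] F [ 0.3  0.3 -0.8] gap 24.8
```

View pics/q4.png

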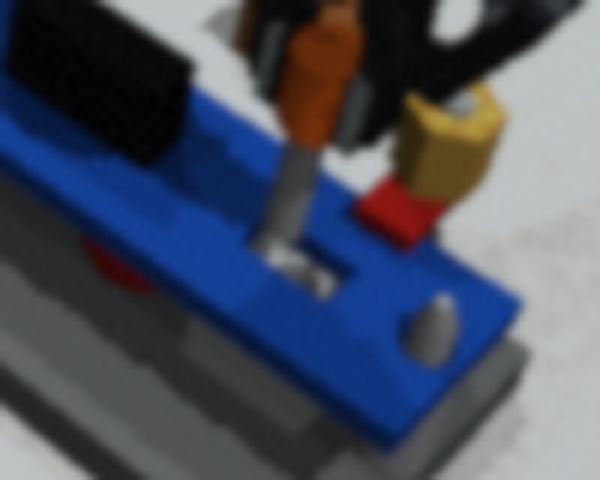

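The tip at (283,240) is over the -y end of the slot, which spans about (250,240) to (350,285). I'll descend gently to the block.

```bash
python3 -m handwheel '[[-0.8,0.04,0,0.4,0,0,0],[-0.8,0,0,0.3,0,0,0],[-0.8,0,0,0.3,0,0,0],[-0.8,0,0,0,0,0,0],[-0.8,0,0,0,0,0,0]]'
python3 -m handwheel '[[-0.8,0,0,0.2,0,0,0],[-0.8,0,0,0.2,0,0,0],[-0.8,0,0,0.1,0,0,0],[-0.8,0,0,0,0,0,0]]'
python3 -m handwheel '[[-0.8,0,0,0.1,0,0,0],[-0.8,0,0,0.1,0,0,0],[-0.8,0,0,0,0,0,0]]'
```

```text
time: 41.87
tool_pos: [581.5, 257.5, 158.0]
tcp_rot: [180.0, 0.0, 6.7]
ft_force: [-0.2, 0.7, -0.5]
finger_gap: 24.4
grip_force: 59.0
time: 42.2
tool_pos: [581.6, 257.6, 153.1]
tcp_rot: [180.0, 0.0, 6.7]
ft_force: [0.2, -0.4, -0.7]
finger_gap: 24.4
grip_force: 59.0
time: 42.45
tool_pos: [582.0, 257.7, 151.9]
tcp_rot: [-180.0, -0.0, 6.8]
ft_force: [-0.3, -0.3, 0.6]
finger_gap: 24.5
grip_force: 59.3
```

```bash
python3 -m handwheel '[[-0.8,0,0,0.05,0,0,0],[-0.8,0,0,0,0,0,0]]'
python3 -m handwheel '[[-0.8,0,-0.1,0,0,0,0],[-0.8,0,-0.1,0,0,0,0],[-0.8,0,-0.1,0,0,0,0],[-0.8,0,-0.1,0,0,0,0],[-0.8,0,0,0,0,0,0]]'
python3 -m handwheel '[[-0.8,0,-0.1,0.02,0,0,0],[-0.8,0,-0.1,0.02,0,0,0],[-0.8,0,0,0,0,0,0]]'
```

```text
time: 42.62
tool_pos: [582.1, 257.7, 151.8]
tcp_rot: [-180.0, -0.1, 6.7]
ft_force: [-1.3, 0.5, 4.2]
finger_gap: 24.2
grip_force: 59.4
time: 43.03
tool_pos: [581.9, 261.2, 151.6]
tcp_rot: [180.0, -0.1, 6.7]
ft_force: [-0.3, -4.2, 5.5]
finger_gap: 24.3
grip_force: 59.6
time: 43.28
tool_pos: [581.3, 263.7, 150.8]
tcp_rot: [-180.0, -0.0, 6.7]
ft_force: [-0.0, 0.3, -0.2]
finger_gap: 24.4
grip_force: 59.0
```

The contact force vanished at about base y = 87, so the tip is entering the hole's mouth. I'll continue in small steps.

```bash
python3 -m handwheel '[[-0.8,0,0,0.1,0,0,0],[-0.8,0,0,0.05,0,0,0],[-0.8,0,0,0,0,0,0]]'
python3 -m handwheel '[[-0.8,0,-0.1,0.05,0,0,0],[-0.8,0,-0.1,0.05,0,0,0],[-0.8,0,0,0,0,0,0]]'
python3 -c "
from h import *
to(*bw(0,90,150),6.75)"
```

```text
time: 43.53
tool_pos: [581.2, 264.3, 149.5]
tcp_rot: [-179.9, -0.0, 6.8]
ft_force: [-0.5, 0.3, 5.7]
finger_gap: 24.6
grip_force: 59.6
time: 43.78
tool_pos: [580.2, 265.8, 147.1]
tcp_rot: [-180.0, 0.1, 6.8]
ft_force: [0.2, 1.0, -0.7]
finger_gap: 24.7
grip_force: 58.9
shift cm [0.08 -0.07 -0.29] turn z rad 0.000 t=43.8 rot [-1.8e+02  1.0e-01  6.8e+00] [580.2 265.8 147.1] F [ 0.2  1.  -0.7] gap 24.7
```

```bash
python3 -m handwheel '[[-0.8,0,0,0.1,0,0,0],[-0.8,0,0,0.1,0,0,0],[-0.8,0,0,0,0,0,0]]'
python3 -m handwheel '[[-0.8,0,-0.05,0.1,0,0,0],[-0.8,0,0,0.1,0,0,0],[-0.8,0,0,0,0,0,0]]'
python3 -m handwheel '[[-0.8,0,0,0.2,0,0,0],[-0.8,0,0,0.1,0,0,0],[-0.8,0,0,0,0,0,0]]'
python3 -c "
from h import *
to(*bw(0,90,150),6.75);print(sense()['wrist_torque'])"
```

```text
time: 44.03
tool_pos: [580.4, 265.7, 145.4]
tcp_rot: [-180.0, 0.1, 6.8]
ft_force: [0.3, 2.3, -1.2]
finger_gap: 24.6
grip_force: 58.9
time: 44.28
tool_pos: [580.6, 266.0, 143.6]
tcp_rot: [180.0, 0.0, 6.7]
ft_force: [0.2, 0.2, -1.2]
finger_gap: 24.6
grip_force: 58.9
time: 44.53
tool_pos: [580.6, 266.0, 140.7]
tcp_rot: [180.0, 0.0, 6.7]
ft_force: [-1.5, 0.5, -1.6]
finger_gap: 24.3
grip_force: 58.9
shift cm [0.04 -0.06 -0.93] turn z rad -0.000 t=44.5 rot [180.    0.    6.7] [580.6 266.  140.7] F [-1.5  0.5 -1.6] gap 24.3
[0.14533945 0.027087   0.00599114]
```

Going in freely. Bottom is expected at TCP z of about 122.

```bash
python3 -m handwheel '[[-0.8,0,0,0.3,0,0,0],[-0.8,0,0,0.3,0,0,0],[-0.8,0,0,0.3,0,0,0],[-0.8,0,0,0,0,0,0]]'
python3 -m handwheel '[[-0.8,0,0,0.3,0,0,0],[-0.8,0,0,0.3,0,0,0],[-0.8,0,0,0.2,0,0,0],[-0.8,0,0,0,0,0,0]]'
python3 -m handwheel '[[-0.8,0,0,0.1,0,0,0],[-0.8,0,0,0.1,0,0,0],[-0.8,0,0,0,0,0,0]]'
```

```text
time: 44.87
tool_pos: [580.4, 265.9, 131.0]
tcp_rot: [180.0, 0.1, 6.7]
ft_force: [0.6, 1.0, -1.7]
finger_gap: 24.7
grip_force: 58.9
time: 45.2
tool_pos: [580.5, 266.0, 123.3]
tcp_rot: [180.0, 0.0, 6.7]
ft_force: [-0.6, 1.9, -1.6]
finger_gap: 24.4
grip_force: 58.9
time: 45.45
tool_pos: [580.8, 266.0, 122.0]
tcp_rot: [180.0, 0.0, 6.7]
ft_force: [-0.4, 0.5, -0.8]
finger_gap: 24.4
grip_force: 58.9
```

```bash
python3 -m handwheel '[[-0.8,0,0,0.1,0,0,0],[-0.8,0,0,0,0,0,0],[-0.8,0,0,0,0,0,0]]'
python3 -m handwheel '[[-0.2,0,0,0,0,0,0],[0,0,0,0,0,0,0],[0,0,0,0,0,0,0],[0,0,0,0,0,0,0],[0,0,0,-1,0,0,0],[0,0,0,-2,0,0,0],[0,0,0,-3,0,0,0],[0,0,0,-3,0,0,0],[0,-3,3,0,0,0,0],[0,-3,3,0,0,0,0],[0,-2,3,0,0,0,0],[0,0,3,0,0,0,0]]'
python3 -m handwheel '[[0,0,3.5,0,0,0,0],[0,0,3.5,0,0,0,0],[0,0,3.5,0,0,0,0],[0,0,3.5,0,0,0,0],[0,0,3.5,0,0,0,0],[0,0,3.5,0,0,0,0],[0,0,0,0,0,0,0],[0,0,0,0,0,0,0]]'
python3 - <<'E'
from h import *
a=snapshot('scene');b=snapshot('top')
for n,p in(('scene',a),('top',b)):
  for q in('head','plate','bush_a'): print(n,q,[(np.round(d["location"],0).tolist(),round(d["conf"],2)) for d in place_of(p,q)[:2]])
  print("clamp",clampfit(p)[0][:3])
i1=cv2.resize(a["image"][190:310,310:430],(390,390),interpolation=cv2.INTER_CUBIC)
i2=cv2.resize(b["image"][160:240,90:170],(390,390),interpolation=cv2.INTER_CUBIC)
cv2.imwrite('pics/z1.png',np.hstack([i1,cv2.convertScaleAbs(i2,alpha=1.5)])[:,:,::-1])
E
```

```text
time: 45.7
tool_pos: [581.1, 266.2, 121.8]
tcp_rot: [-180.0, -0.0, 6.7]
ft_force: [-1.9, 0.1, 4.3]
finger_gap: 25.0
grip_force: 59.7
time: 46.7
tool_pos: [513.3, 137.9, 211.5]
tcp_rot: [-180.0, 0.1, 6.8]
ft_force: [1.1, 1.1, -0.2]
finger_gap: 42.6
grip_force: 0.0
time: 47.37
tool_pos: [541.2, -71.7, 211.8]
tcp_rot: [180.0, -0.0, 6.5]
ft_force: [-0.7, 0.7, -0.1]
finger_gap: 42.3
grip_force: 0.0
scene head [([577.0, 266.0, 117.0], 0.73)]
scene plate [([594.0, 176.0, 77.0], 0.61), ([595.0, 174.0, 114.0], 0.49)]
scene bush_a [([608.0, 34.0, 76.0], 0.81), ([578.0, 318.0, 78.0], 0.6)]
clamp [(87.05786895751953, -4, 0, 0), (87.81790924072266, 0, 0, 0), (88.77622985839844, 0, 2, 0)]
top head [([592.0, 178.0, 74.0], 0.7), ([581.0, 266.0, 120.0], 0.62)]
top plate [([594.0, 178.0, 75.0], 0.67), ([600.0, 96.0, 25.0], 0.67)]
top bush_a [([610.0, 39.0, 75.0], 0.84), ([576.0, 316.0, 79.0], 0.73)]
clamp [(64.92901611328125, 0, -2, 2), (68.03703308105469, -8, -2, 2), (68.42438507080078, 4, -2, 2)]
```

View pics/z1.png

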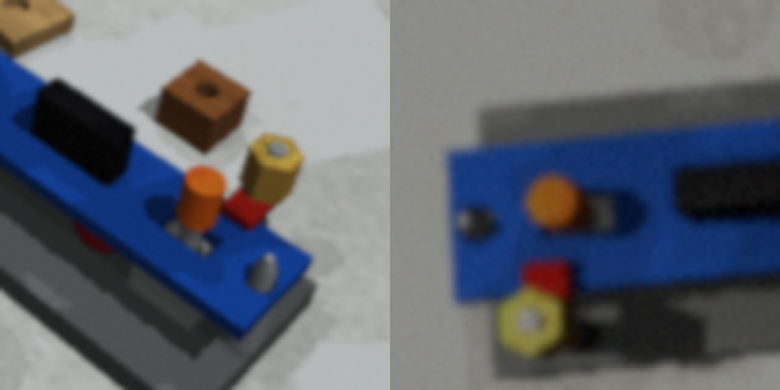

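The pin's orange head, at (202,198), sits low in the slot with its middle at about z = 120. The strap at (245,208) points across the plate, and the plate lies flat on both pins. Handing in.

```bash
python3 -c "
from bench import hand_in
print(hand_in())"
```

```text
the job is handed in; nothing more can be done
None
```

The job is done and handed in: the clamp was opened, both balls (red and green; there was no yellow) went into wells, the plate is home on its pins, the strap is back across the plate, and the locating pin is at the bottom of its hole.

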